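Close the full plug box and stack the empty one on it

ROBOT

A 6-joint arm with a two-finger parallel gripper is mounted at the origin on the work surface. World frame = base frame: x ahead of the robot, y to its left, z up, the work surface at z = 0. Lengths are in m, angles in rad, forces in N, time in s.
With the tool pointing down it reaches from about 0.4 to 0.925 m from the base axis. Payload 12.5 kg.
Tool frame: the origin (TCP) lies at the very end of the fingers, on their centre line; the grasp point (between the pads) lies 19 mm behind it; x points along the fingers, y is the direction in which the jaws open and shut, and the axes are right-handed (so a half turn about x gives the same grasp; the last joint's range is limited). The gripper opens to 95 mm and grips with 3 to 60 N. Pads are 20 mm wide; open, the fingers measure 119 mm over their backs; the gripper's body (75 mm by 180 mm) begins 59 mm behind the grasp point.
Start: joints at [1.174, 0.491, 1.559, -0, 1.092, -0.106], TCP at [0.179, 0.599, 0.215] pointing down, gripper open.
Joint ranges: [-3.1, 3.1], [-0.84, 2.19], [0.05, 2.79], [-1.13, 4.28], [0.06, 2.93], [-2.69, 2.69]. Speed limits (rad/s): [2.22, 2.22, 2.79, 3.14, 3.14, 3.14].

INTERFACE

Orientations are given as a unit quaternion [x, y, z, w].
In Python, from station import bot gives the robot as it stands. The module is installed in compiled form; this text tells all that it offers.
- The arm moves only by the tool arm_command, never from a script. Its argument "rows" is a list of rows, each a list of 6 numbers: the shift along the tool's x, y, z in cm, then the turn, a rotation vector about the tool's x, y, z in rad. In form: [[dx, dy, dz, wx, wy, wz], ...]. A call has exactly 5 rows; each row is the pose to reach, as a shift and turn from the pose commanded when the call began, along the tool's axes at that moment; what a row does not reach only later rows make up. A row lasts 1/8 s, in which the tool goes at most 62.5 mm and 10.7 degrees, less where a joint would pass 70% of its speed; a pose out of reach is approached as far as the arm can. A call with a gripper value outside its range is refused whole. "grip" is the finger opening in cm, from 0 to 9.51, set as the call begins (left out, the last holds). The fingers move at their own pace and stop on an object; "squeeze" is the grip in N (left out, the last holds). Time passes only in rows, so rows that repeat a pose let the fingers close, or fill a call up. It gives the time, the measured TCP pose, the force and the opening at its end, in the units of the state.
- bot.get_obs(): the state, without advancing time (a new reading comes with each control period).
- bot.get_image(name): name is "side" or "top"; returns (picture, depth): 384x512x3 uint8, blue, green, red; 384x512 float32, m along the optical axis (not along the pixel's ray), 0 where there is no reading.
- bot.camera_info(name): a dict with "fovy" (degrees; the focal length in pixels is half the picture's height over the tangent of half this angle, whatever the lens; pixels are square), "cx", "cy" (the principal point, pixels), "distortion" ([k1, k2, p1, p2, k3] as OpenCV has them; the pictures are not rectified), "world_from_camera" (4x4, takes a point from camera to world coordinates). Camera axes: x right, y down, z forward; pixel columns grow to the right and rows downward; lengths in m; the calibration is good to about 2 mm. A picture is of the moment at which its call begins. camera_info takes no time and is no camera call.
- bot.finish_job(): hands the job in, once; it reports no verdict.
The state is a dict: "t": time; "joints": joint angles; "joint_velocities": joint speeds; "tau": joint torques, N m; "position": TCP position; "tcp_rot": TCP orientation; "wrist_force": force on the tool from outside, world axes, zero at the start; "moment": the same for the moment, N m; "width": finger opening in m.
Only numpy, scipy, OpenCV 4.12 (cv2) and the standard library are available. Lean on these libraries where they do the work, as an engineer would, in place of code of your own. Each camera call takes 0.05 s, during which the arm holds its last target.

TASK

Take the loose orange lid off the empty blue box and put it on the open blue box that is full of wooden plugs, fully down and squarely on its rim; then stack the empty box on top, so that the pocket in its base drops over the lug of the lid and it sits flat. Set things down rather than letting them fall, keep the full box upright on its black mat, and leave the other things on the bench where they are.

Things in the scene. Friction and masses are not known exactly. Their poses are not given: they have to be found in the camera images.
- full_box: Open blue plastic box full of round wooden plugs (fixed in it, tops 12 mm below the rim), 0.6 kg, loose on the black mat. Outside 160 (its x) x 60 (y) x 70 mm high, flat sides, walls 4 mm, mouth 152 x 52 mm. Origin: centre of the underside, z up, rim at z = 70 mm. Same turned half round.
- empty_box: The same blue box, empty, 0.25 kg, on the bare bench, with the lid on it at first. 160 (x) x 60 (y) x 70 mm high, walls 4 mm, inner floor at z = 29 mm. Central pocket in the underside 86 (x) x 28 (y) x 25 mm deep, fits over the lid's lug. Grip it across its 60 mm width at mid-length. Origin: centre of the underside, z up. Stacked, it lies 6 mm above the lid's origin, long sides parallel.
- lid: Loose orange lid, 0.1 kg: plate 160 (x) x 60 (y) x 6 mm; under it a step 146 x 46 x 6 mm that drops into a box mouth with 3 mm play all round; on top, central, a block lug to grip, 76 (x) x 20 (y) x 22 mm high. Origin: centre of the plate's underside, z up; plate top z = 6, lug top z = 28 mm. Seated, its origin is 70 mm above the box's, at the rim's centre. Fits either way round.
- mat: Black rubber mat, 200 x 100 x 4 mm, fixed to the bench; the full box stands on it, long side roughly along the mat's long side (x). Origin: centre of the underside, on the bench.
- sanding_block: Bystander: cork sanding block with a dark sole, 110 x 58 x 34 mm, lying between the two boxes. Origin: centre of the underside, long side along x.
- wax_tin: Bystander: round green tin with brass lid, 80 mm diameter, 42 mm high, between the two boxes, farther out. Origin: centre of the underside.
- mallet: Bystander: wooden joiner's mallet lying at the robot's right, head 75 x 125 x 60 mm high centred 100 mm along its x, handle from there to x = -155 mm. Origin: on the bench.
- offcut: Bystander: wooden offcut 220 mm (x) x 45 x 45 mm lying at the robot's left. Origin: centre of the underside.
- bottle: Bystander: upright dark blue drinking bottle, 70 mm diameter, 210 mm high, beyond the boxes. Origin: centre of the underside.
- glue_jar: Bystander: white jar with red cap, 72 mm diameter, 90 mm high, at the far right. Origin: centre of the underside.
Mind the look-alikes: they are no part of the job. What is shaped like the empty_box but turquoise is not meant.

How it is judged:
On the way, in this order (a step that is already met when the one before it is completed fails the run):
1. the lid is lifted clear of the empty box, which stays upright (z of lid in the frame of empty_box above 0.085 m and angle between empty_box's own z axis and vertical below 0.2 rad), for 0.2 s.
2. the lid lies fully down and square on the full box, let go, with the empty box not yet on it (z of lid in the frame of full_box between 0.066 and 0.074 m and x of lid in the frame of full_box between -0.006 and 0.006 m and y of lid in the frame of full_box between -0.006 and 0.006 m and angle between the x axis of lid and the x axis of full_box, either way round below 0.12 rad and angle between lid's own z axis and vertical below 0.06 rad and x of full_box in the frame of mat between -0.04 and 0.04 m and y of full_box in the frame of mat between -0.035 and 0.035 m and contact force between the fingers and lid below 0.05 N and distance between empty_box and lid above 0.03 m), for 0.3 s.
At the end, for the whole second after the job is handed in: Full box upright on the mat (centre within 40 mm along, 35 mm across); lid seated on it (6 mm each way, 4 mm height, 0.12 rad yaw); empty box on the lid, pocket over the lug (8 mm along, 7 mm across, 4 mm height, 0.14 rad yaw); all level within 0.06 rad and at rest (z of lid in the frame of full_box between 0.066 and 0.074 m and x of lid in the frame of full_box between -0.006 and 0.006 m and y of lid in the frame of full_box between -0.006 and 0.006 m and angle between the x axis of lid and the x axis of full_box, either way round below 0.12 rad and angle between each of lid, empty_box, full_box's own z axis and vertical below 0.06 rad and z of empty_box in the frame of lid between 0.002 and 0.01 m and x of empty_box in the frame of lid between -0.008 and 0.008 m and y of empty_box in the frame of lid between -0.007 and 0.007 m and angle between the x axis of empty_box and the x axis of lid, either way round below 0.14 rad and x of full_box in the frame of mat between -0.04 and 0.04 m and y of full_box in the frame of mat between -0.035 and 0.035 m and linear speed of each of lid, full_box, empty_box below 0.02 m/s); the robot touches nothing.
It fails at once if a bystander is shifted by more than 30 mm (distance of any of sanding_block, wax_tin, mallet, offcut, bottle, glue_jar from where it was at the start of the episode above 0.03 m).
It fails at once if the full box is tipped by more than 0.3 rad (angle between full_box's own z axis and vertical above 0.3 rad).
It fails at once if the lid or the empty box falls or is thrown (faster than 0.6 m/s while the fingers do not hold it) ((contact force between the fingers and lid below 0.05 N and linear speed of lid above 0.6 m/s) or (contact force between the fingers and empty_box below 0.05 N and linear speed of empty_box above 0.6 m/s)).
It also fails if it takes over 72 s, if anything falls off the work surface, if the arm or the gripper's body presses on something with over 40 N, if the wrist force passes 120 N, or if a joint passes its speed limit or range.

## Working session

There is one attempt and no reset: what is moved stays moved. The work goes in short steps, Python scripts to look and compute and a tool call to move; the robot and the scene stay as the last step left them, time stands still between calls to the robot, and variables do not carry over. Pictures are saved under pics/ and viewed, and the job is handed in when it is done.

Besides the shell and the picture viewer there is one more tool, called after "Emit:" in YAML: its name, and indented under it one key for each argument. arm_command: Moves the arm, as the interface text tells. Its arguments: {"type":"object","properties":{"rows":{"type":"array"},"grip":{"type":"number"},"squeeze":{"type":"number"}},"required":["rows"]}

```bash
mkdir -p pics; python3 - <<'E'
from station import bot
import cv2,numpy as np
print(bot.get_obs())
for n in("side","top"):
    i,d=bot.get_image(n); cv2.imwrite(f"pics/{n}0.png",i); np.savez(f"{n}0.npz",i=i,d=d); print(bot.camera_info(n))
E
```

```text
{'t': 0.0, 'joints': array([ 1.17440694e+00,  4.91551424e-01,  1.55946819e+00, -3.55211735e-05,
        1.09168879e+00, -1.05579585e-01]), 'joint_velocities': array([0.0009781 , 0.0014898 , 0.00091234, 0.00109919, 0.00063773,
       0.0004213 ]), 'tau': array([-1.72780328e-03, -6.12644577e+01, -2.58184826e+01,  6.91753719e-02,
        4.81513655e-02, -1.19894776e-04]), 'position': array([0.17908174, 0.59853201, 0.21406035]), 'tcp_rot': array([ 0.10206424,  0.69973282, -0.10283401,  0.69955846]), 'wrist_force': array([ 0.32555583,  0.47326957, -0.28500932]), 'moment': array([ 0.03329351,  0.01703179, -0.05564974]), 'width': 0.09503761730278092}
{'fovy': 54.17882639305942, 'cx': 256.1684759489318, 'cy': 198.58173645343263, 'distortion': array([-0.12037423,  0.        ,  0.        ,  0.        ,  0.        ]), 'world_from_camera': array([[ 0.81175729, -0.3953623 ,  0.42981246, -0.01284475],
       [-0.5838652 , -0.53392062,  0.61158008, -0.89306037],
       [-0.01230997, -0.74740713, -0.66425225,  1.03089135],
       [ 0.        ,  0.        ,  0.        ,  1.        ]])}
{'fovy': 56.638012597266595, 'cx': 253.78138059942066, 'cy': 188.72730128407864, 'distortion': array([-0.00198425,  0.        ,  0.        ,  0.        ,  0.        ]), 'world_from_camera': array([[-0.00356977, -0.99662403,  0.08202315,  0.50855659],
       [-0.99998356,  0.00318964, -0.00476503,  0.00656204],
       [ 0.00448732, -0.08203882, -0.99661903,  1.4808833 ],
       [ 0.        ,  0.        ,  0.        ,  1.        ]])}
```

View pics/side0.png

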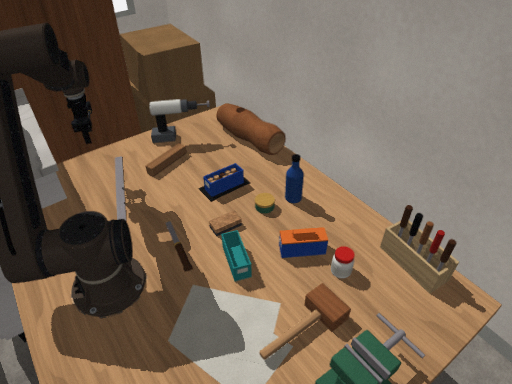

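View pics/top0.png

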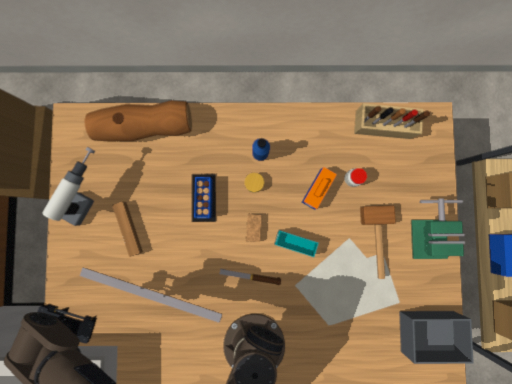

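The side view shows the orange-lidded blue box at about (303,242), the full box on its mat at (223,181), and the open turquoise box at (236,255). In the top view these are at (320,188), (204,198) and (296,243). The candidates for empty_box are the blue box with the orange lid, top (320,188), and the turquoise one, top (296,243). I choose the lidded blue one. Next I'll measure both targets and check with a close crop.

```bash
cat > h.py <<'E'
import cv2,numpy as np
from station import bot
def cloud(n,i,d):
    c=bot.camera_info(n); H,W=d.shape; f=H/2/np.tan(np.radians(c["fovy"])/2)
    K=np.array([[f,0,c["cx"]],[0,f,c["cy"]],[0,0,1]])
    u,v=np.meshgrid(np.arange(W),np.arange(H))
    p=cv2.undistortPoints(np.stack([u,v],-1).reshape(-1,1,2).astype(np.float64),K,c["distortion"]).reshape(H,W,2)
    P=np.dstack([p*d[...,None],d])
    T=c["world_from_camera"]; Pw=P@T[:3,:3].T+T[:3,3]; Pw[d<=0]=np.nan
    return Pw
def rect(P):
    r=cv2.minAreaRect((P[:,:2]*1000).astype(np.float32)); b=cv2.boxPoints(r)
    e=b[1]-b[0]; g=b[2]-b[1]; l=e if np.hypot(*e)>np.hypot(*g) else g
    a=np.degrees(np.arctan2(l[1],l[0])); a=(a+90)%180-90
    return np.round(r[0],1),np.round(r[1],1),round(a,2)
def show(lbl,P):
    if len(P)<5: print(lbl,len(P)); return
    print(lbl,len(P),"med",np.round(np.nanmedian(P,0)*1000,1),"rect",*rect(P))
E
python3 - <<'E'
from h import *
for n in("side","top"):
    z=np.load(n+"0.npz"); i,d=z["i"],z["d"]; P=cloud(n,i,d); hsv=cv2.cvtColor(i,cv2.COLOR_BGR2HSV)
    H,S,V=hsv[...,0].astype(int),hsv[...,1],hsv[...,2]
    roi=(P[...,0]>.3)&(P[...,0]<.85)
    R1=roi&(P[...,1]<-.1)&(P[...,1]>-.36)&(P[...,0]>.4); R2=roi&(P[...,1]>.1)&(P[...,1]<.36)&(P[...,0]<.7)
    org=(H>=4)&(H<=14)&(S>215)&(V>120); blue=(H>105)&(H<130)&(S>140)
    X=P[R1&org]; print(n); show("orange",X)
    zz=X[:,2]; print(np.histogram(zz,bins=np.arange(.05,.12,.005)))
    show("plate",X[(zz>.066)&(zz<.085)]); show("lug",X[(zz>.092)&(zz<.11)])
    show("blue1",P[R1&blue]); X=P[R2&blue]; show("blue2",X); show("blue2rim",X[(X[:,2]>.062)&(X[:,2]<.09)])
    X=P[R2&(V<50)&(P[...,2]<.02)]; show("mat",X)
    for nm,(a,b) in dict(a=(0,0)).items(): pass
i=np.load("top0.npz")["i"]
cv2.imwrite("pics/crop0.png",cv2.resize(i[140:270,180:380],None,fx=4,fy=4,interpolation=cv2.INTER_CUBIC))
E
```

```text
side
orange 0
(array([0, 0, 0, 0, 0, 0, 0, 0, 0, 0, 0, 0, 0]), array([0.05 , 0.055, 0.06 , 0.065, 0.07 , 0.075, 0.08 , 0.085, 0.09 ,
       0.095, 0.1  , 0.105, 0.11 , 0.115]))
plate 0
lug 0
blue1 554 med [ 608.9 -287.9   35.2] rect [ 607.5 -286.9] [ 40.2 160.9] -43.24
blue2 638 med [583.  174.6  46.8] rect [589.1 209.4] [ 83.5 162.7] -0.82
blue2rim 187 med [585.9 186.   68.5] rect [589.9 202.2] [ 67.1 159.7] -0.06
mat 209 med [552.2 168.8   3.3] rect [590.4 197.4] [ 95.  201.4] -3.81
top
orange 81 med [ 626.1 -273.7   76.5] rect [ 625.9 -267.8] [ 66.7 155.9] -30.74
(array([ 0,  0,  0,  2, 19, 45, 11,  0,  0,  0,  0,  0,  0]), array([0.05 , 0.055, 0.06 , 0.065, 0.07 , 0.075, 0.08 , 0.085, 0.09 ,
       0.095, 0.1  , 0.105, 0.11 , 0.115]))
plate 77 med [ 626.1 -272.    76.8] rect [ 628.6 -263.1] [ 55.7 155.9] -30.58
lug 0
blue1 0
blue2 342 med [600.5 202.8  49.2] rect [594.5 210.5] [170.4  75.9] 0.35
blue2rim 123 med [580.3 227.1  74.1] rect [592.8 206. ] [ 61.  158.8] -0.21
mat 251 med [587.9 172.5   4.6] rect [594.9 206.5] [188.2  93. ] 0.52
```

View pics/crop0.png

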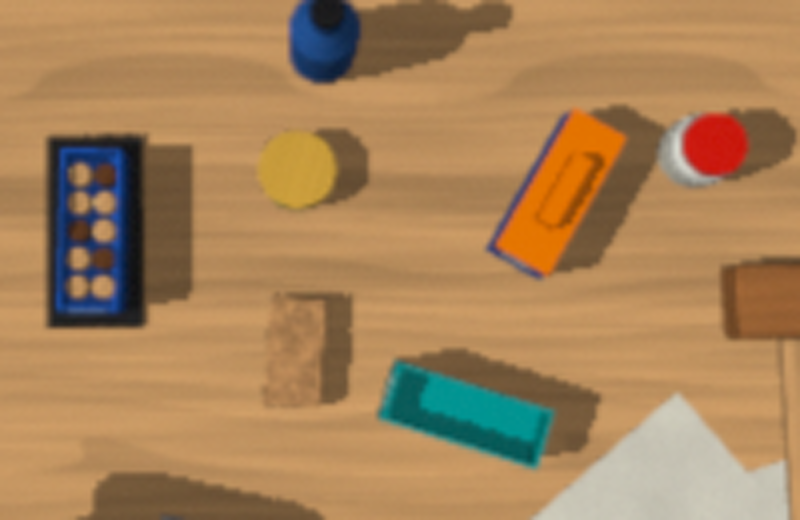

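The crop confirms the choice: the lid with its lug sits on the dark-blue box at crop (560,195), and the turquoise box has no lid. The glue jar (705,145) is near its far end. Now a finer measurement.

```bash
python3 - <<'E'
from h import *
for n in("side","top"):
    z=np.load(n+"0.npz"); i,d=z["i"],z["d"]; P=cloud(n,i,d); hsv=cv2.cvtColor(i,cv2.COLOR_BGR2HSV)
    H,S,V=hsv[...,0].astype(int),hsv[...,1],hsv[...,2]
    for nm,c in dict(l=(.62,-.265),f=(.59,.2)).items():
        R=(abs(P[...,0]-c[0])<.12)&(abs(P[...,1]-c[1])<.12)
        if nm=="l":
            m=R&(H<=14)&(S>185)&(P[...,2]>.055); X=P[m]
            print(n,np.histogram(X[:,2],bins=np.arange(.05,.12,.005))[0])
            show("all",X); show("plate",X[X[:,2]<.087]); show("lug",X[X[:,2]>.092])
        else:
            m=R&(P[...,2]>.055); X=P[m];print(np.histogram(X[:,2],bins=np.arange(.05,.12,.005))[0]); show("box hi",X)
            m=R&(P[...,2]>.062)&(H>100)&(H<130)&(S>120); show("rim",P[m])
    for nm,c in dict(jar=(.645,-.35),block=(.5,.06),tin=(.63,.07),bottle=(.72,.04),turq=(.48,-.1)).items():
        R=(abs(P[...,0]-c[0])<.09)&(abs(P[...,1]-c[1])<.09)&(P[...,2]>.02); X=P[R]; print(nm,np.round(np.percentile(X,[2,50,98],axis=0)*1000).tolist())
E
```

```text
side [  0   0   0   3 202 231  24  28  39  72   6   0   0]
all 605 med [ 618.  -270.5   76.4] rect [ 640.5 -280. ] [ 96.6 206.8] -45.04
plate 470 med [ 611.1 -272.9   75.4] rect [ 640.6 -279.3] [ 93.3 205.6] -43.67
lug 107 med [ 625.2 -266.1   96.7] rect [ 625.5 -263.7] [22.3 72.5] -29.73
[  0  99 143  87  87  17   0   0   0   0   0   0   0]
box hi 433 med [588.1 207.6  63.8] rect [590.9 202. ] [ 67.7 162.9] -0.38
rim 196 med [586.2 188.5  68.7] rect [589.9 202.2] [ 67.1 159.7] -0.06
jar [[567.0, -438.0, 23.0], [643.0, -305.0, 73.0], [697.0, -261.0, 98.0]]
block [[413.0, -29.0, 21.0], [461.0, -5.0, 33.0], [519.0, 27.0, 37.0]]
tin [[614.0, -19.0, 24.0], [649.0, 3.0, 41.0], [690.0, 33.0, 45.0]]
bottle [[633.0, -49.0, 23.0], [749.0, -32.0, 80.0], [793.0, 27.0, 210.0]]
turq [[393.0, -186.0, 22.0], [431.0, -105.0, 31.0], [512.0, -12.0, 71.0]]
top [ 0  0  0  4 28 60 13  2  1  1  0  0  0]
all 109 med [ 629.9 -269.2   76.8] rect [ 643.1 -278.7] [ 98.9 205.5] -48.5
plate 105 med [ 626.2 -267.    76.5] rect [ 629.6 -262.4] [ 58.  159.9] -30.58
lug 1
[  0  76 153  73  65  51   6   0   0   0   0   0   0]
box hi 424 med [592.9 208.   64.3] rect [592.8 205.8] [ 61.  158.9] -0.43
rim 132 med [576.3 220.4  74.1] rect [592.8 206. ] [ 61.  158.8] -0.19
jar [[594.0, -434.0, 28.0], [667.0, -376.0, 79.0], [705.0, -262.0, 101.0]]
block [[419.0, -25.0, 28.0], [472.0, 3.0, 35.0], [525.0, 32.0, 41.0]]
tin [[618.0, -18.0, 36.0], [654.0, 7.0, 42.0], [691.0, 35.0, 48.0]]
bottle [[634.0, -47.0, 35.0], [749.0, -13.0, 49.0], [798.0, 35.0, 213.0]]
turq [[392.0, -186.0, 23.0], [426.0, -122.0, 32.0], [517.0, -13.0, 73.0]]
```

```bash
cat >> h.py <<'E'
from scipy.spatial.transform import Rotation as Ro
def yawnow():
    R=Ro.from_quat(bot.get_obs()["tcp_rot"]).as_matrix(); return R
def goto(x,y,z,ang):
    """ang deg = world direction of tool y (jaw); tool x down. prints row. mm"""
    o=bot.get_obs(); R=Ro.from_quat(o["tcp_rot"]).as_matrix()
    a=np.radians(ang); ty=np.array([np.cos(a),np.sin(a),0]); tx=np.array([0,0,-1.]); 
    Rt=np.column_stack([tx,ty,np.cross(tx,ty)])
    d=R.T@(np.array([x,y,z])/1000-o["position"])*100
    w=Ro.from_matrix(R.T@Rt).as_rotvec()
    print("pos",np.round(o["position"]*1000,1),"jaw",round(np.degrees(np.arctan2(R[1,1],R[0,1])),2),"tilt",np.round(R[:2,0],4),"F",np.round(o["wrist_force"],2),"w",round(o["width"]*1000,1),"t",round(o["t"],2),"j",np.round(o["joints"],2))
    print("row",np.round(d,2).tolist(),np.round(w,3).tolist())
E
python3 - <<'E'
from h import *
z=np.load("top0.npz"); i,d=z["i"],z["d"]; P=cloud("top",i,d)
hsv=cv2.cvtColor(i,cv2.COLOR_BGR2HSV)
R=(abs(P[...,0]-.63)<.1)&(abs(P[...,1]+.26)<.1)&(P[...,2]>.062)&(hsv[...,1]>150)&(hsv[...,0]>7)
show("lid",P[R]); show("lug",P[R&(P[...,2]>.09)]); print(np.histogram(P[R][:,2],bins=np.arange(.05,.12,.005))[0])
goto(627,-263,320,59.4); goto(627,-263,320,-120.6)
E
```

```text
lid 594 med [ 627.8 -259.1   77.7] rect [ 629.3 -261.8] [ 59.  160.9] -30.34
lug 107 med [ 628.3 -259.1   98.9] rect [ 629.  -260.5] [20.8 75.9] -29.84
[  0   0   0   9 118 291  68   1  17  48  42   0   0]
pos [179.1 598.6 214.1] jaw 73.34 tilt [-0.0004 -0.0009] F [-0.27  0.06 -0.31] w 95.3 t 0.1 j [ 1.17  0.49  1.56 -0.    1.09 -0.11]
row [-10.53, -69.71, 67.61] [0.243, 0.0, 0.001]
pos [179.1 598.6 214.1] jaw 73.34 tilt [-0.0004 -0.0009] F [-0.27  0.06 -0.31] w 95.3 t 0.1 j [ 1.17  0.49  1.56 -0.    1.09 -0.11]
row [-10.53, -69.71, 67.61] [-2.898, -0.001, 0.0]
```

Emit:
arm_command:
  rows:
    - [-10.5, -69.7, 67.6, 0.243, 0, 0]
    - [-10.5, -69.7, 67.6, 0.243, 0, 0]
    - [-10.5, -69.7, 67.6, 0.243, 0, 0]
    - [-10.5, -69.7, 67.6, 0.243, 0, 0]
    - [-10.5, -69.7, 67.6, 0.243, 0, 0]
  grip: 5.5

```text
t: 0.72
position: [0.3229, 0.3213, 0.2484]
tcp_rot: [0.186, 0.682, -0.186, 0.682]
wrist_force: [0.8, 0.8, 0.2]
width: 0.0561
```

```bash
python3 -c "
from h import *
goto(627,-263,300,59.4)"
```

```text
pos [322.9 321.3 248.4] jaw 59.44 tilt [0.0001 0.    ] F [0.76 0.82 0.15] w 56.1 t 0.72 j [ 0.64  0.21  1.91 -0.    1.02 -0.4 ]
row [-5.16, -34.85, 55.89] [0.001, 0.0, -0.0]
```

Emit:
arm_command:
  rows:
    - [-5.2, -34.8, 55.9, 0, 0, 0]
    - [-5.2, -34.8, 55.9, 0, 0, 0]
    - [-5.2, -34.8, 55.9, 0, 0, 0]
    - [-5.2, -34.8, 55.9, 0, 0, 0]
    - [-5.2, -34.8, 55.9, 0, 0, 0]

```text
t: 1.35
position: [0.4669, 0.0448, 0.273]
tcp_rot: [0.187, 0.682, -0.186, 0.682]
wrist_force: [0.4, 2.9, -0.1]
width: 0.0549
```

```bash
python3 -c "
from h import *
goto(627,-263,200,59.4)"
```

```text
pos [466.9  44.8 273. ] jaw 59.4 tilt [0.0001 0.0002] F [ 0.35  2.93 -0.06] w 54.9 t 1.35 j [-0.05  0.2   1.84  0.    1.1  -1.08]
row [7.3, -18.34, 29.45] [0.0, 0.0, -0.0]
```

Emit:
arm_command:
  rows:
    - [5.0, -18.3, 29.5, 0, 0, 0]
    - [5.0, -18.3, 29.5, 0, 0, 0]
    - [5.0, -18.3, 29.5, 0, 0, 0]
    - [5.0, -18.3, 29.5, 0, 0, 0]
    - [5.0, -18.3, 29.5, 0, 0, 0]

```text
t: 1.98
position: [0.6103, -0.2292, 0.2276]
tcp_rot: [0.187, 0.682, -0.186, 0.682]
wrist_force: [0.5, 0.7, 0.7]
width: 0.055
```

Emit:
arm_command:
  rows:
    - [0, -2, 3, 0, 0, 0]
    - [0, -2, 3, 0, 0, 0]
    - [0, -2, 3, 0, 0, 0]
    - [0, -2, 3, 0, 0, 0]
    - [0, -2, 3, 0, 0, 0]

```text
t: 2.6
position: [0.6253, -0.2589, 0.2288]
tcp_rot: [0.186, 0.682, -0.186, 0.682]
wrist_force: [0.8, -0.3, 0.8]
width: 0.055
```

```bash
python3 - <<'E'
from h import *
goto(627.5,-262,115,59.5)
i,d=bot.get_image("side"); cv2.imwrite("pics/s1.png",cv2.resize(i[130:330,200:420],None,fx=3,fy=3))
E
```

```text
pos [ 625.3 -258.9  228.8] jaw 59.47 tilt [ 0.0004 -0.0001] F [ 0.82 -0.3   0.76] w 55.0 t 2.6 j [-0.49  0.55  1.4   0.    1.18 -1.53]
row [11.38, -0.16, 0.34] [-0.0, 0.0, -0.0]
```

View pics/s1.png

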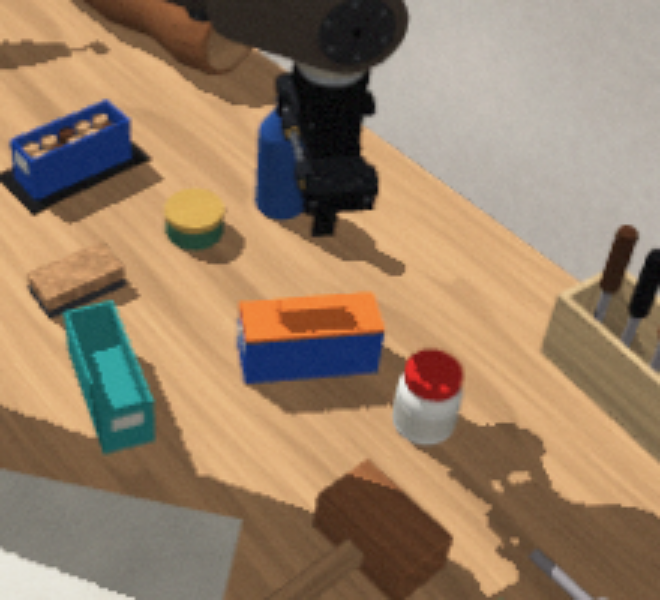

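The fingers (323,225) are above the lid (315,315), with the jar at (430,395) clear of them. Descending around the lug.

Emit:
arm_command:
  rows:
    - [5, -0.2, 0.3, 0, 0, 0]
    - [10, -0.2, 0.3, 0, 0, 0]
    - [13, -0.2, 0.3, 0, 0, 0]
    - [13.9, -0.2, 0.3, 0, 0, 0]
    - [13.9, -0.2, 0.3, 0, 0, 0]

```text
t: 3.28
position: [0.6271, -0.2629, 0.0898]
tcp_rot: [0.186, 0.682, -0.186, 0.682]
wrist_force: [0.1, -0.4, 0.2]
width: 0.0549
```

```bash
python3 - <<'E'
from h import *
goto(627.5,-262,79,59.5)
i,d=bot.get_image("side"); cv2.imwrite("pics/s2.png",cv2.resize(i[180:290,250:380],None,fx=5,fy=5))
E
```

```text
pos [ 627.1 -262.9   89.8] jaw 59.43 tilt [ 0.0003 -0.0001] F [ 0.14 -0.35  0.18] w 54.9 t 3.27 j [-0.49  0.7   1.53  0.    0.92 -1.53]
row [1.08, 0.1, -0.02] [-0.001, 0.0, -0.0]
```

View pics/s2.png

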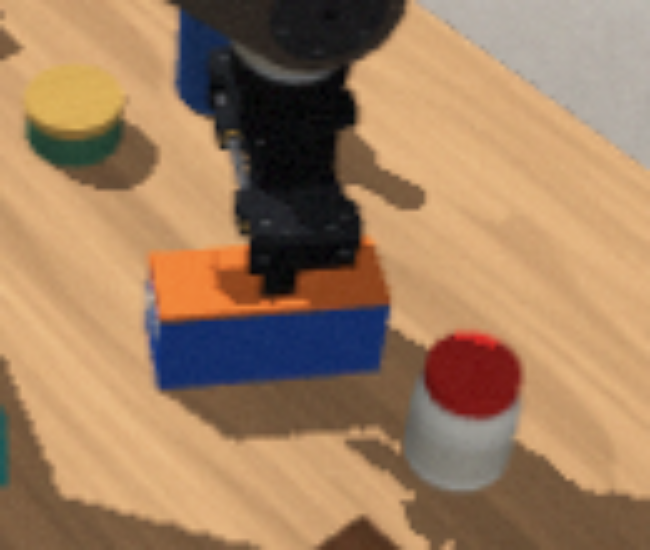

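The finger (280,285) is in front of the lug at mid-lid, and everything else is clear. I'll lower the last 10.5 mm and close.

Emit:
arm_command:
  rows:
    - [0.6, 0.1, 0, 0, 0, 0]
    - [1.05, 0.1, 0, 0, 0, 0]
    - [1.05, 0.1, 0, 0, 0, 0]
    - [1.05, 0.1, 0, 0, 0, 0]
    - [1.05, 0.1, 0, 0, 0, 0]

```text
t: 3.95
position: [0.6275, -0.2622, 0.0789]
tcp_rot: [0.187, 0.682, -0.186, 0.682]
wrist_force: [-0.2, 0.5, 0.1]
width: 0.0551
```

Emit:
arm_command:
  rows:
    - [0, 0, 0, 0, 0, 0]
    - [0, 0, 0, 0, 0, 0]
    - [0, 0, 0, 0, 0, 0]
    - [0, 0, 0, 0, 0, 0]
    - [0, 0, 0, 0, 0, 0]
  grip: 0.5
  squeeze: 20

```text
t: 4.58
position: [0.6274, -0.2622, 0.0787]
tcp_rot: [0.187, 0.682, -0.186, 0.682]
wrist_force: [0.0, -0.1, 0.5]
width: 0.0199
```

Emit:
arm_command:
  rows:
    - [0, 0, 0, 0, 0, 0]
    - [0, 0, 0, 0, 0, 0]
    - [0, 0, 0, 0, 0, 0]
    - [0, 0, 0, 0, 0, 0]
    - [0, 0, 0, 0, 0, 0]

```text
t: 5.2
position: [0.6274, -0.2622, 0.0787]
tcp_rot: [0.187, 0.682, -0.186, 0.682]
wrist_force: [-0.9, 0.3, -0.3]
width: 0.02
```

```bash
python3 - <<'E'
from h import *
goto(627.5,-262,79,59.5)
E
```

```text
pos [ 627.4 -262.2   78.7] jaw 59.42 tilt [-0.      0.0001] F [-0.87  0.26 -0.33] w 20.0 t 5.2 j [-0.49  0.71  1.54  0.    0.9  -1.53]
row [-0.03, 0.02, 0.0] [-0.001, -0.0, -0.0]
```

Gripped at 20.0 mm, which matches the lug. Lifting straight up.

Emit:
arm_command:
  rows:
    - [-0.8, 0, 0, 0, 0, 0]
    - [-2, 0, 0, 0, 0, 0]
    - [-4, 0, 0, 0, 0, 0]
    - [-8, 0, 0, 0, 0, 0]
    - [-12, 0, 0, 0, 0, 0]

```text
t: 5.82
position: [0.6273, -0.2621, 0.2008]
tcp_rot: [0.187, 0.682, -0.186, 0.682]
wrist_force: [0.8, 0.4, -1.0]
width: 0.0199
```

Emit:
arm_command:
  rows:
    - [-6, 0, 0, 0, 0, 0]
    - [-10, 0, 0, 0, 0, 0]
    - [-10, 0, 0, 0, 0, 0]
    - [-10, 0, 0, 0, 0, 0]
    - [-10, 0, 0, 0, 0, 0]

```text
t: 6.45
position: [0.627, -0.262, 0.2974]
tcp_rot: [0.187, 0.683, -0.186, 0.681]
wrist_force: [1.0, -0.3, -0.5]
width: 0.0198
```

```bash
python3 - <<'E'
from h import *
goto(591,204,300,89.6)
i,d=bot.get_image("side"); cv2.imwrite("pics/s3.png",cv2.resize(i[130:330,200:420],None,fx=3,fy=3))
np.savez("s3.npz",i=i,d=d)
i,d=bot.get_image("top"); np.savez("t3.npz",i=i,d=d)
E
```

```text
pos [ 627.  -262.   297.4] jaw 59.42 tilt [-0.0021  0.0012] F [ 1.03 -0.26 -0.51] w 19.8 t 6.45 j [-0.49  0.51  1.3   0.    1.33 -1.53]
row [-0.2, 38.28, -26.81] [-0.527, -0.002, -0.001]
```

View pics/s3.png

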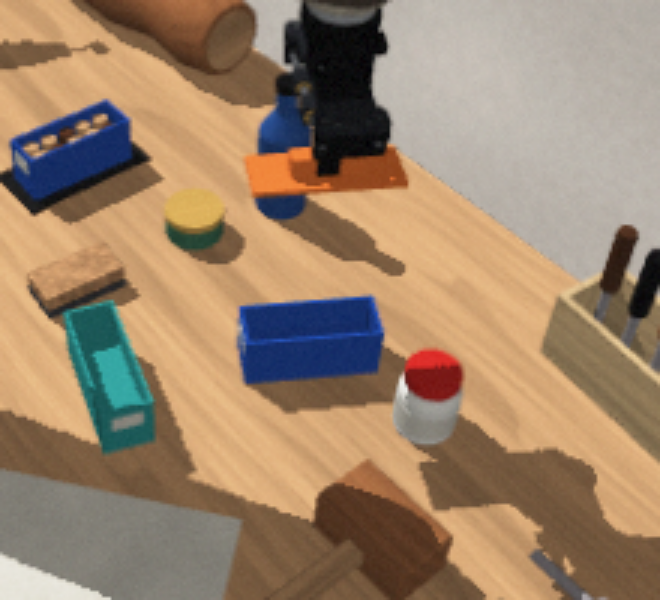

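The lid is held at (325,170) and level, and the empty box stands unmoved at (310,340). Next I'll measure where the lid sits in the hand.

```bash
python3 - <<'E'
from h import *
for n,f in(("side","s3"),("top","t3")):
    z=np.load(f+".npz"); i,d=z["i"],z["d"]; P=cloud(n,i,d); hsv=cv2.cvtColor(i,cv2.COLOR_BGR2HSV)
    R=(abs(P[...,0]-.627)<.11)&(abs(P[...,1]+.262)<.11)&(P[...,2]>.26)&(P[...,2]<.34)&(hsv[...,1]>170)&(hsv[...,0]<16)&(hsv[...,0]>4)
    X=P[R]; show(n+" lid",X); print(np.percentile(X[:,2],[2,50,98]))
    a=np.radians(-30.6); u=np.array([np.cos(a),np.sin(a)]); v=np.array([-u[1],u[0]])
    q=(X[:,:2]-[.627,-.262]); print("along",np.round(1000*np.percentile(q@u,[0,1,99,100]),1),"across",np.round(1000*np.percentile(q@v,[0,1,99,100]),1))
    R=(abs(P[...,0]-.627)<.11)&(abs(P[...,1]+.262)<.11)&(P[...,2]>.055)&(P[...,2]<.09)&(hsv[...,1]>120)&(hsv[...,0]<130)&(hsv[...,0]>105)
    show(n+" empty",P[R])
    R=(abs(P[...,0]-.59)<.11)&(abs(P[...,1]-.204)<.08)&(P[...,2]>.055)&(P[...,2]<.09)
    show(n+" full",P[R])
E
```

```text
side lid 606 med [ 607.  -269.   294.4] rect [ 626.  -262.2] [ 63.8 158. ] -30.54
[0.28942497 0.29441212 0.31625394]
along [-79.7 -78.9  76.9  78.3] across [-32.6 -32.1  27.2  31.2]
side empty 350 med [ 622.7 -266.    64.5] rect [ 625.7 -263.8] [ 68.1 157.5] -30.4
side full 431 med [587.9 207.9  63.2] rect [590.6 201.9] [ 68.9 163.8] -1.19
top lid 5 med [ 584.5 -202.9  294.8] rect [ 586.4 -203.3] [ 1.7 18.6] -23.93
[0.29220008 0.2948027  0.29758571]
along [-74.  -73.9 -55.9 -55.6] across [28.5 28.5 30.8 30.8]
top empty 53 med [ 611.3 -223.    69.1] rect [ 636.8 -242.5] [ 34.7 157.1] -24.42
top full 417 med [593.  206.2  64.1] rect [592.8 206.1] [ 61.3 159.1] -0.8
```

Emit:
arm_command:
  rows:
    - [-0.2, 38.3, -26.8, -0.527, 0, 0]
    - [-0.2, 38.3, -26.8, -0.527, 0, 0]
    - [-0.2, 38.3, -26.8, -0.527, 0, 0]
    - [-0.2, 38.3, -26.8, -0.527, 0, 0]
    - [-0.2, 38.3, -26.8, -0.527, 0, 0]

```text
t: 7.18
position: [0.603, 0.0513, 0.2997]
tcp_rot: [0.002, 0.707, -0.002, 0.707]
wrist_force: [0.7, 0.5, -0.5]
width: 0.02
```

```bash
python3 -c "
from h import *
goto(591.5,204,220,89.4)"
```

```text
pos [603.   51.3 299.7] jaw 89.6 tilt [-0.0007  0.0001] F [ 0.66  0.5  -0.49] w 20.0 t 7.17 j [-0.02  0.39  1.49  0.    1.26 -1.59]
row [7.97, 15.26, -1.25] [0.004, -0.001, -0.0]
```

Emit:
arm_command:
  rows:
    - [1, 6, -0.5, 0, 0, 0]
    - [4, 12, -1, 0, 0, 0]
    - [8, 15.3, -1.25, 0.004, 0, 0]
    - [8, 15.3, -1.25, 0.004, 0, 0]
    - [8, 15.3, -1.25, 0.004, 0, 0]

```text
t: 7.8
position: [0.5924, 0.2021, 0.2205]
tcp_rot: [0.004, 0.707, -0.004, 0.707]
wrist_force: [-1.0, 0.0, -1.0]
width: 0.0198
```

Emit:
arm_command:
  rows:
    - [5, 0, 0, 0, 0, 0]
    - [5, 0, 0, 0, 0, 0]
    - [5, 0, 0, 0, 0, 0]
    - [5, 0, 0, 0, 0, 0]
    - [5, 0, 0, 0, 0, 0]

```text
t: 8.43
position: [0.5924, 0.2025, 0.1714]
tcp_rot: [0.004, 0.706, -0.004, 0.708]
wrist_force: [1.0, 0.1, -0.6]
width: 0.0199
```

```bash
python3 - <<'E'
from h import *
goto(591.5,204,120,89.4)
i,d=bot.get_image("side"); cv2.imwrite("pics/s4.png",cv2.resize(i[120:220,170:290],None,fx=6,fy=6,interpolation=cv2.INTER_CUBIC))
np.savez("s4.npz",i=i,d=d)
it,dt=bot.get_image("top"); cv2.imwrite("pics/t4.png",cv2.resize(it[150:250,150:270],None,fx=6,fy=6,interpolation=cv2.INTER_CUBIC))
n="side";P=cloud(n,i,d); hsv=cv2.cvtColor(i,cv2.COLOR_BGR2HSV)
R=(abs(P[...,0]-.591)<.11)&(abs(P[...,1]-.204)<.11)&(P[...,2]>.14)&(P[...,2]<.22)&(hsv[...,1]>170)&(hsv[...,0]<16)&(hsv[...,0]>4)
show("lid",P[R]); X=P[R]; show("plate",X[X[:,2]<np.median(X[:,2])+.005])
for lo in(.055,.062):
  R=(abs(P[...,0]-.59)<.11)&(abs(P[...,1]-.204)<.08)&(P[...,2]>lo)&(P[...,2]<.09)&(hsv[...,0]>100); show("full",P[R])
E
```

```text
pos [592.4 202.5 171.4] jaw 89.37 tilt [0.0018 0.0005] F [ 0.96  0.11 -0.57] w 19.9 t 8.43 j [ 0.22  0.54  1.61  0.    1.   -1.34]
row [5.14, 0.15, -0.1] [-0.0, 0.002, -0.001]
lid 352 med [573.7 192.4 168.8] rect [592.  201.5] [ 64.3 159.9] -2.33
plate 275 med [571.9 189.8 168. ] rect [592.  201.5] [ 64.3 159.9] -2.33
full 330 med [586.4 197.2  65.9] rect [591.9 200.8] [ 69.2 164.5] -0.2
full 223 med [585.  199.4  69.6] rect [591.9 200.8] [ 69.2 164.5] -0.2
```

View pics/s4.png

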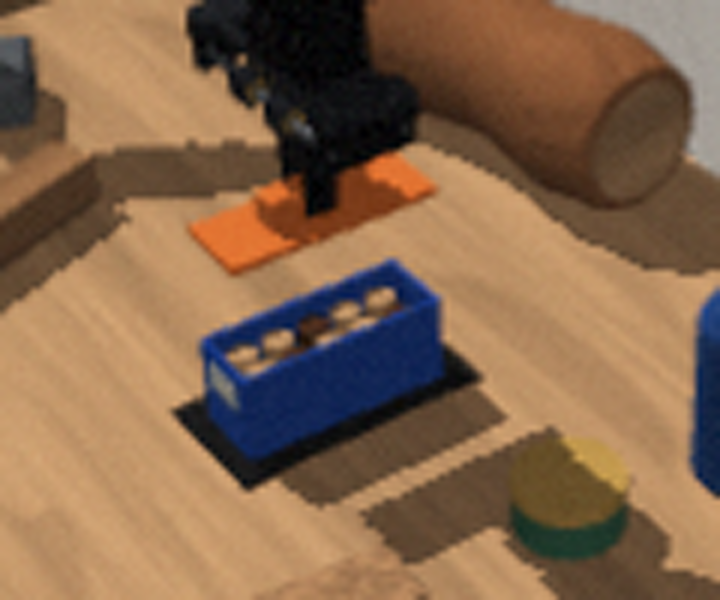

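View pics/t4.png

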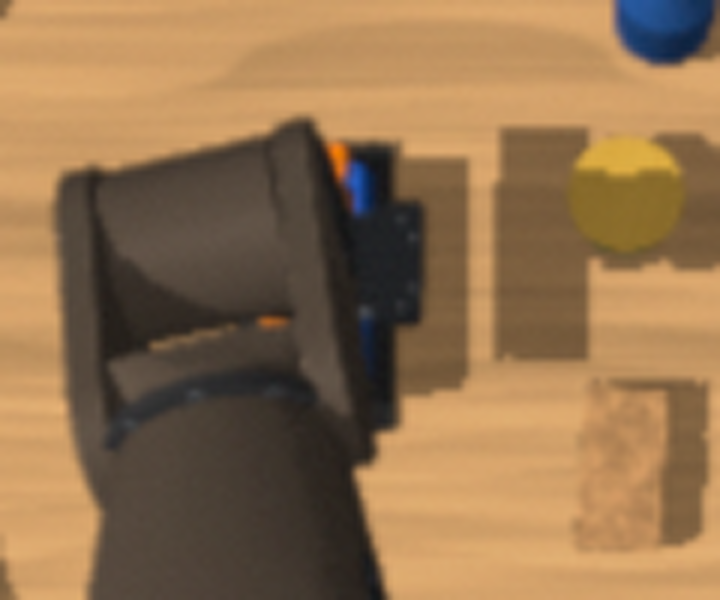

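I'll refine this with a silhouette fit of lid and box in the same side picture.

```bash
cat > fit.py <<'E'
from h import *
from scipy.optimize import minimize
S=4
def proj(n,X):
    c=bot.camera_info(n); f=192/np.tan(np.radians(c["fovy"])/2)
    K=np.array([[f,0,c["cx"]],[0,f,c["cy"]],[0,0,1]]); T=np.linalg.inv(c["world_from_camera"])
    return cv2.projectPoints(X.astype(np.float64),cv2.Rodrigues(T[:3,:3])[0],T[:3,3],K,c["distortion"])[0].reshape(-1,2)
def corners(x,y,yaw,z,dims=(160,60),h=70):
    a=np.radians(yaw); r=np.array([[np.cos(a),-np.sin(a)],[np.sin(a),np.cos(a)]])
    b=np.array([[sx*dims[0]/2,sy*dims[1]/2] for sx in(-1,1) for sy in(-1,1)])@r.T+[x,y]
    return np.vstack([np.c_[b,np.full(4,z)],np.c_[b,np.full(4,z+h)]])/1000
def fit(n,i,kind,x0,z,h,roi=None,free=3):
    c=proj(n,corners(*x0,z,h=h)); x1,y1=np.floor(c.min(0)-12).astype(int); x2,y2=np.ceil(c.max(0)+12).astype(int)
    im=cv2.resize(i[y1:y2,x1:x2],None,fx=S,fy=S,interpolation=cv2.INTER_CUBIC)
    hsv=cv2.cvtColor(im,cv2.COLOR_BGR2HSV).astype(int); H,Sa,V=hsv[...,0],hsv[...,1],hsv[...,2]
    if kind=="blue":
        m=((H>105)&(H<130)&(Sa>140)).astype(np.uint8); w=np.ones(m.shape)
        nl,lb,st,_=cv2.connectedComponentsWithStats(m); k=1+np.argmax(st[1:,4]); pts=np.argwhere(lb==k)[:,::-1].astype(np.int32)
        hull=cv2.convexHull(pts); m=np.zeros_like(m); cv2.fillConvexPoly(m,hull,1)
    else:
        m=((H<=17)&(Sa>190)).astype(np.uint8); 
        w=1.-cv2.dilate((V<75).astype(np.uint8),np.ones((9,9)))
        m=cv2.morphologyEx(m,cv2.MORPH_OPEN,np.ones((5,5)))
    def ren(p):
        c=proj(n,corners(*p,z,h=h)); c=((c-[x1,y1])+.5)*S-.5
        r=np.zeros(m.shape,np.uint8); cv2.fillConvexPoly(r,cv2.convexHull((c*16).round().astype(np.int32)),255,cv2.LINE_AA,shift=4); return r/255.
    f=lambda p:(w*abs(ren(p)-m)).sum()
    best=None
    for dy in(-4,0,4):
        s=np.array(x0,float); s[0]+=dy; s[1]+=dy
        sx=np.array([s,s+[4,0,0],s+[0,4,0],s+[0,0,3]])
        r=minimize(f,s,method="Nelder-Mead",options=dict(initial_simplex=sx,xatol=.02,fatol=.5,maxiter=400))
        if best is None or r.fun<best.fun: best=r
    print(n,kind,np.round(best.x,2),"resid",round(best.fun/m.sum(),3)); 
    dbg=im.copy(); cv2.drawContours(dbg,cv2.findContours((ren(best.x)>.5).astype(np.uint8),0,2)[0],-1,(0,255,0),1); cv2.drawContours(dbg,cv2.findContours(m,0,2)[0],-1,(255,255,255),1)
    return best.x,dbg
E
python3 - <<'E'
from fit import *
i=np.load("s4.npz")["i"]
a,A=fit("side",i,"orange",(592,202,0),162.7,6); 
b,B=fit("side",i,"blue",(591,202,0),4,70)
s0=np.load("side0.npz")["i"];t0=np.load("top0.npz")["i"]
fit("side",s0,"blue",(591,202,0),4,70); fit("top",t0,"blue",(591,202,0),4,70)
s3=np.load("s3.npz")["i"]; fit("side",s3,"orange",(627,-262,-30),288.7,6); c,C=fit("side",s3,"blue",(627,-262,-30),0,70)
h=max(A.shape[0],B.shape[0],C.shape[0]); cv2.imwrite("pics/f4.png",np.hstack([cv2.copyMakeBorder(q,0,h-q.shape[0],0,0,0) for q in(A,B,C)]))
E
```

```text
side orange [5.9438e+02 2.0599e+02 2.2000e-01] resid 0.111
side blue [ 5.8894e+02  2.0014e+02 -5.7000e-01] resid 0.025
side blue [588.67 199.84  -0.75] resid 0.025
top blue [ 5.9237e+02  2.0624e+02 -5.6000e-01] resid 0.074
side orange [ 628.42 -261.16  -28.49] resid 0.203
side blue [ 627.05 -263.41  -30.37] resid 0.058
```

View pics/f4.png

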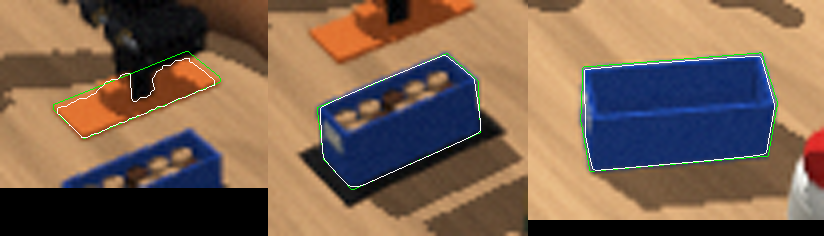

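```bash
python3 - <<'E'
s=open('fit.py').read()
s=s.replace("m=((H<=17)&(Sa>190)).astype(np.uint8); ","f32=im.astype(np.float32); m=((f32[...,0]<.27*f32[...,2])&(f32[...,1]<.62*f32[...,2])&(V>75)).astype(np.uint8)")
open('fit.py','w').write(s)
E
python3 - <<'E'
from fit import *
i=np.load("s4.npz")["i"]
a,A=fit("side",i,"orange",(592,202,0),162.7,6); 
s3=np.load("s3.npz")["i"]; b,B=fit("side",s3,"orange",(627,-262,-30),288.7,6)
h=max(A.shape[0],B.shape[0]); cv2.imwrite("pics/f5.png",np.hstack([cv2.copyMakeBorder(q,0,h-q.shape[0],0,0,0) for q in(A,B)]))
E
```

```text
side orange [5.9348e+02 2.0567e+02 2.7000e-01] resid 0.099
side orange [ 628.59 -260.75  -29.63] resid 0.08
```

View pics/f5.png

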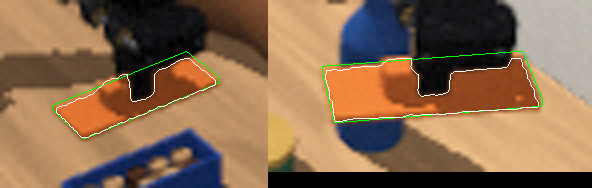

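Emit:
arm_command:
  rows:
    - [3, 0, 0, 0, 0.002, 0]
    - [6, 0, 0, 0, 0.002, 0]
    - [7.9, 0, 0, 0, 0.002, 0]
    - [7.9, 0, 0, 0, 0.002, 0]
    - [7.9, 0, 0, 0, 0.002, 0]

```text
t: 9.15
position: [0.5924, 0.2026, 0.0921]
tcp_rot: [0.004, 0.707, -0.004, 0.707]
wrist_force: [0.6, 1.2, -0.8]
width: 0.02
```

```bash
python3 - <<'E'
from h import *
goto(591.5,203,92,89.4)
i,d=bot.get_image("side"); cv2.imwrite("pics/s5.png",cv2.resize(i[150:210,190:260],None,fx=10,fy=10,interpolation=cv2.INTER_CUBIC))
np.savez("s5.npz",i=i,d=d)
it,dt=bot.get_image("top"); cv2.imwrite("pics/t5.png",cv2.resize(it[160:230,180:260],None,fx=9,fy=9,interpolation=cv2.INTER_CUBIC))
np.savez("t5.npz",i=it,d=dt)
E
```

```text
pos [592.4 202.6  92.1] jaw 89.39 tilt [-0.0009  0.0003] F [ 0.59  1.21 -0.81] w 20.0 t 9.15 j [ 0.22  0.63  1.67  0.    0.84 -1.34]
row [0.01, 0.04, -0.09] [-0.0, -0.001, -0.0]
```

View pics/s5.png

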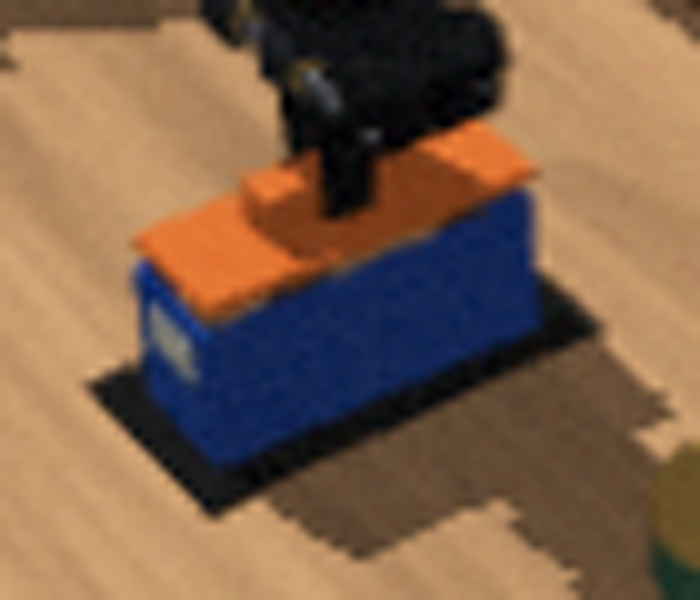

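View pics/t5.png

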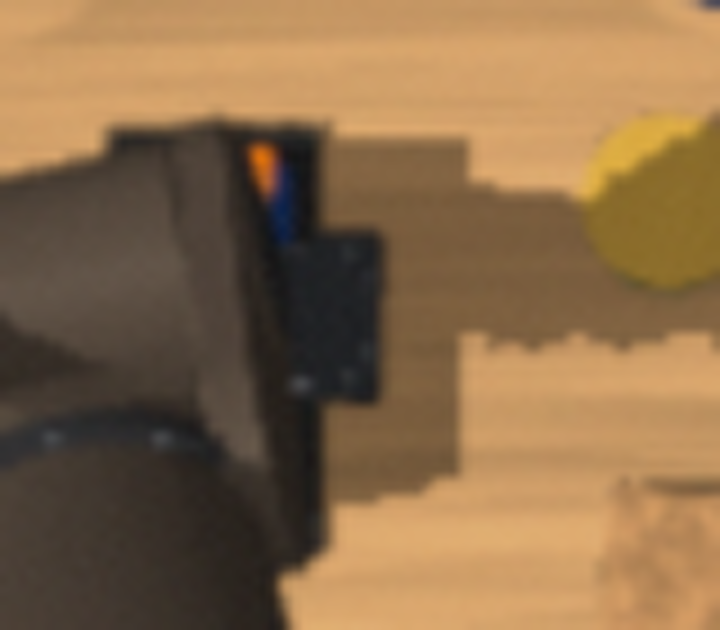

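```bash
python3 - <<'E'
from fit import *
i=np.load("s5.npz")["i"]
b=(588.8,200.0,-.6)
x1,y1,k=190,150,10
im=cv2.resize(i[150:210,190:260],None,fx=k,fy=k,interpolation=cv2.INTER_NEAREST)
def draw(c,col):
    p=((proj("side",c)-[x1,y1]+.5)*k).round().astype(int)
    for a,e in[(0,1),(1,3),(3,2),(2,0),(4,5),(5,7),(7,6),(6,4),(0,4),(1,5),(2,6),(3,7)]: cv2.line(im,tuple(map(int,p[a])),tuple(map(int,p[e])),col,1)
draw(corners(*b,4,h=70),(255,255,0)); draw(corners(*b,83.4,h=6),(0,255,0))
cv2.imwrite("pics/o5.png",im)
E
```

```text
(no output)
```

View pics/o5.png

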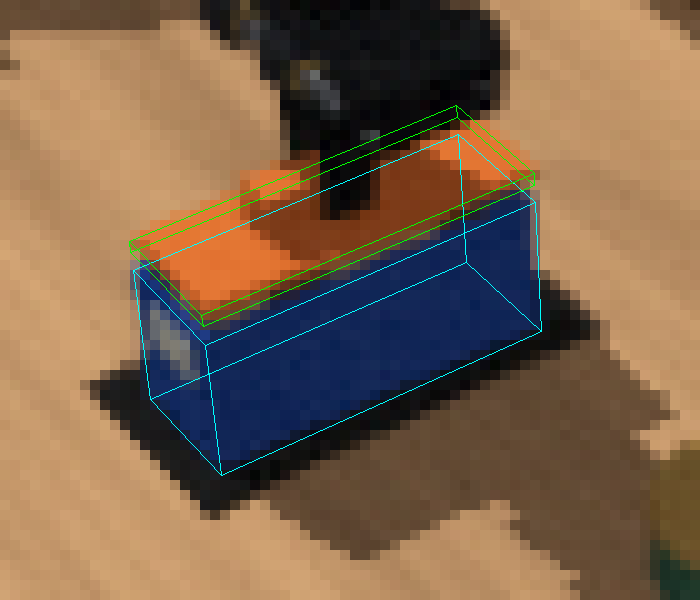

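The overlay of the lid model at the box's own xy and yaw matches the image to about 1 px: right corner (537,175), left corner (133,243), and the front edge along its length. The lid is therefore aligned, with the tan strip being plugs seen through the gap. Lowering slowly.

Emit:
arm_command:
  rows:
    - [0.2, 0, 0, 0, 0, 0]
    - [0.35, 0, 0, 0, 0, 0]
    - [0.5, 0, 0, 0, 0, 0]
    - [0.6, 0, 0, 0, 0, 0]
    - [0.6, 0, 0, 0, 0, 0]
  squeeze: 12

```text
t: 9.88
position: [0.592, 0.2025, 0.085]
tcp_rot: [0.004, 0.708, -0.004, 0.706]
wrist_force: [-0.1, 0.5, -1.1]
width: 0.0198
```

Emit:
arm_command:
  rows:
    - [0.1, 0, 0, 0, 0, 0]
    - [0.2, 0, 0, 0, 0, 0]
    - [0.3, 0, 0, 0, 0, 0]
    - [0.3, 0, 0, 0, 0, 0]
    - [0.3, 0, 0, 0, 0, 0]

```text
t: 10.5
position: [0.592, 0.2025, 0.0827]
tcp_rot: [0.004, 0.708, -0.004, 0.707]
wrist_force: [-1.8, 0.0, 6.3]
width: 0.02
```

```bash
python3 - <<'E'
from h import *
goto(591.5,203,82.5,89.4)
i,d=bot.get_image("side"); cv2.imwrite("pics/s6.png",cv2.resize(i[150:210,190:260],None,fx=10,fy=10,interpolation=cv2.INTER_CUBIC))
E
```

```text
pos [592.  202.5  82.7] jaw 89.38 tilt [-0.0016  0.0002] F [-1.8   0.04  6.31] w 20.0 t 10.5 j [ 0.22  0.64  1.68  0.    0.82 -1.34]
row [0.02, 0.05, -0.05] [-0.0, -0.002, -0.0]
```

View pics/s6.png

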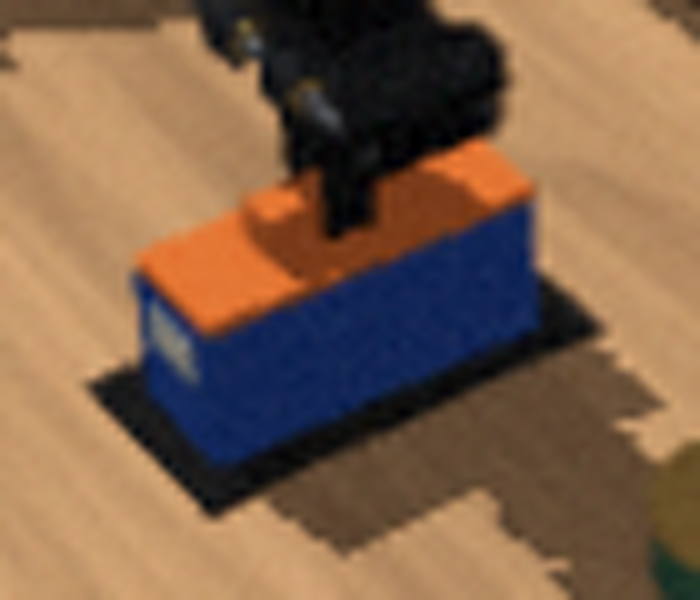

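The lid is down: 6 N of contact at exactly the seated height (TCP 82.7), with edges flush at (210,330) and (535,190). Releasing.

Emit:
arm_command:
  rows:
    - [0, 0, 0, 0, 0, 0]
    - [0, 0, 0, 0, 0, 0]
    - [0, 0, 0, 0, 0, 0]
    - [0, 0, 0, 0, 0, 0]
    - [0, 0, 0, 0, 0, 0]
  grip: 5.5

```text
t: 11.18
position: [0.592, 0.2025, 0.0821]
tcp_rot: [0.004, 0.708, -0.004, 0.706]
wrist_force: [-0.8, -0.4, 0.1]
width: 0.0548
```

Emit:
arm_command:
  rows:
    - [-1, 0, 0, 0, 0, 0]
    - [-3, 0, 0, 0, 0, 0]
    - [-8, 0, 0, 0, 0, 0]
    - [-14, 0, 0, 0, 0, 0]
    - [-20, 0, 0, 0, 0, 0]

```text
t: 11.8
position: [0.592, 0.2024, 0.2849]
tcp_rot: [0.004, 0.708, -0.004, 0.707]
wrist_force: [0.3, 1.0, -0.3]
width: 0.0552
```

```bash
python3 - <<'E'
from fit import *
goto(626.5,-263,290,59.6)
i,d=bot.get_image("side"); cv2.imwrite("pics/s7.png",cv2.resize(i[150:210,190:260],None,fx=10,fy=10,interpolation=cv2.INTER_CUBIC))
np.savez("s7.npz",i=i,d=d)
it,dt=bot.get_image("top"); np.savez("t7.npz",i=it,d=dt)
cv2.imwrite("pics/t7.png",cv2.resize(it[130:270,180:380],None,fx=4,fy=4,interpolation=cv2.INTER_CUBIC))
for k in("s3","s7"): fit("side",np.load(k+".npz")["i"],"blue",(627,-263,-30),0,70)
fit("top",it,"blue",(627,-263,-30),0,70)
E
```

```text
pos [592.  202.4 284.9] jaw 89.38 tilt [-0.0014  0.0002] F [ 0.26  1.03 -0.29] w 55.2 t 11.8 j [ 0.22  0.43  1.46  0.    1.25 -1.34]
row [-0.53, -46.5, 3.95] [0.52, -0.001, 0.0]
side blue [ 627.15 -263.39  -30.43] resid 0.058
side blue [ 626.42 -263.18  -30.66] resid 0.06
top blue [ 629.08 -263.29  -32.8 ] resid 0.149
```

View pics/s7.png

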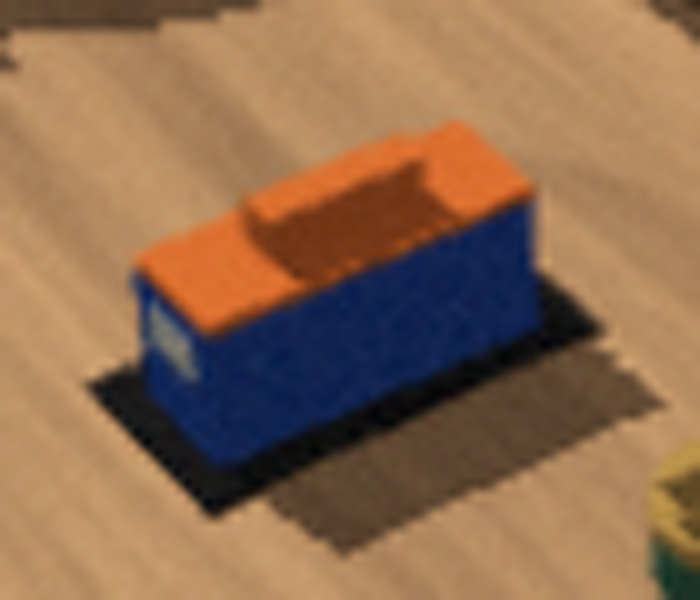

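View pics/t7.png

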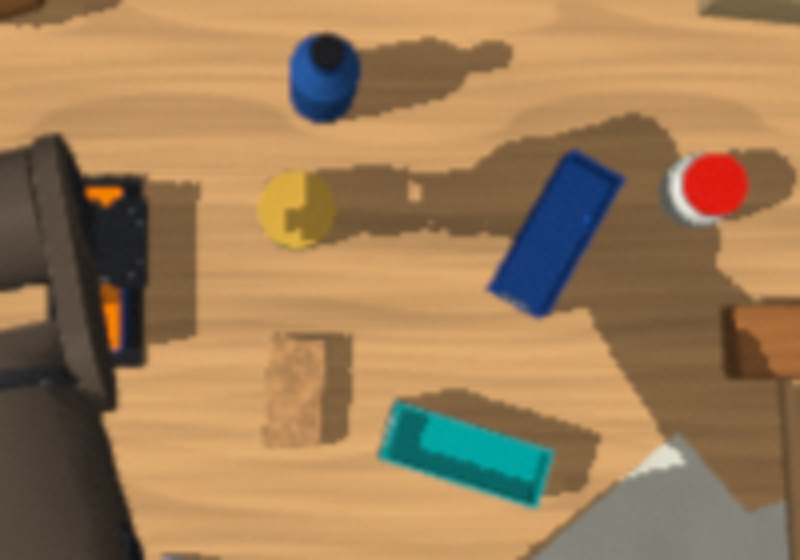

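The lid is flush on the full box: corners (137,258), (210,330) and (535,190), with the lug upright. In the top view the open blue empty box is at (556,232) and the bystanders are unmoved. Moving to the empty box.

Emit:
arm_command:
  rows:
    - [-0.5, -46.5, 4, 0.525, 0, 0]
    - [-0.5, -46.5, 4, 0.525, 0, 0]
    - [-0.5, -46.5, 4, 0.525, 0, 0]
    - [-0.5, -46.5, 4, 0.525, 0, 0]
    - [-0.5, -46.5, 4, 0.525, 0, 0]
  grip: 9.5

```text
t: 12.52
position: [0.6155, -0.1111, 0.2858]
tcp_rot: [0.187, 0.682, -0.187, 0.681]
wrist_force: [0.8, 0.3, 0.4]
width: 0.0939
```

```bash
python3 - <<'E'
from fit import *
goto(627.4,-262.5,250,59.5)
E
```

```text
pos [ 615.5 -111.1  285.8] jaw 59.3 tilt [-0.0015  0.    ] F [0.8  0.26 0.42] w 93.9 t 12.53 j [-0.28  0.43  1.46 -0.    1.25 -1.32]
row [3.58, -12.41, 8.76] [-0.003, -0.001, 0.001]
```

Emit:
arm_command:
  rows:
    - [1, -6, 4, 0, 0, 0]
    - [3, -11, 8, -0.003, 0, 0]
    - [8, -12.4, 8.8, -0.003, 0, 0]
    - [13, -12.4, 8.8, -0.003, 0, 0]
    - [16, -12.4, 8.8, -0.003, 0, 0]

```text
t: 13.15
position: [0.6267, -0.2609, 0.1227]
tcp_rot: [0.187, 0.684, -0.186, 0.68]
wrist_force: [0.3, -0.6, -0.8]
width: 0.0951
```

```bash
python3 - <<'E'
from fit import *
goto(627.4,-262.5,90,59.5)
i,d=bot.get_image("side"); cv2.imwrite("pics/s8.png",cv2.resize(i[180:290,250:380],None,fx=5,fy=5,interpolation=cv2.INTER_CUBIC))
E
```

```text
pos [ 626.7 -260.9  122.7] jaw 59.41 tilt [-0.0045  0.0015] F [ 0.32 -0.56 -0.75] w 95.1 t 13.15 j [-0.49  0.66  1.5  -0.    0.98 -1.53]
row [3.27, -0.1, 0.15] [-0.002, -0.005, 0.001]
```

View pics/s8.png

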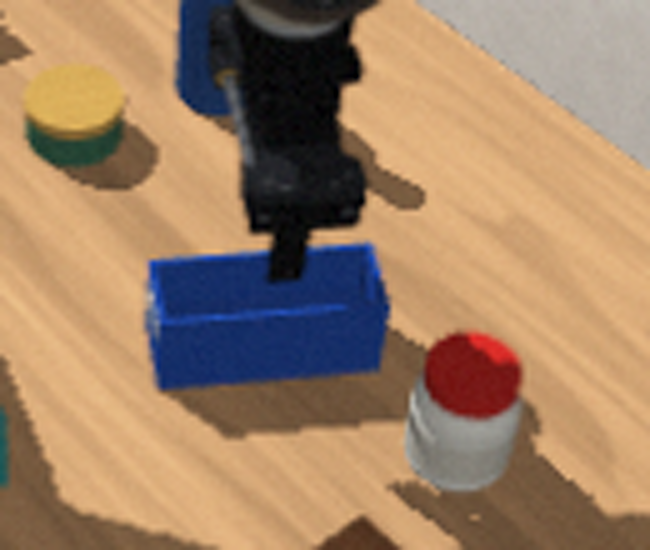

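The open fingers straddle the box (near finger at (288,270), TCP 50 mm above the rim) and the jar (470,400) is clear. Descending.

Emit:
arm_command:
  rows:
    - [1.5, -0.1, 0.15, -0.002, -0.005, 0]
    - [3.3, -0.1, 0.15, -0.002, -0.005, 0]
    - [5.5, -0.1, 0.15, -0.002, -0.005, 0]
    - [8, -0.1, 0.15, -0.002, -0.005, 0]
    - [9, -0.1, 0.15, -0.002, -0.005, 0]

```text
t: 13.82
position: [0.6282, -0.262, 0.0343]
tcp_rot: [0.185, 0.682, -0.186, 0.683]
wrist_force: [1.0, -0.0, -0.1]
width: 0.0951
```

Emit:
arm_command:
  rows:
    - [0.5, 0, 0, 0, 0, 0]
    - [0.5, 0, 0, 0, 0, 0]
    - [0.5, 0, 0, 0, 0, 0]
    - [0.5, 0, 0, 0, 0, 0]
    - [0.5, 0, 0, 0, 0, 0]

```text
t: 14.45
position: [0.6286, -0.2623, 0.0307]
tcp_rot: [0.185, 0.681, -0.186, 0.684]
wrist_force: [0.6, -0.8, 0.7]
width: 0.0949
```

```bash
python3 - <<'E'
from fit import *
goto(627.4,-262.5,26,59.5)
i,d=bot.get_image("side"); cv2.imwrite("pics/s9.png",cv2.resize(i[180:290,250:380],None,fx=5,fy=5,interpolation=cv2.INTER_CUBIC))
E
```

```text
pos [ 628.6 -262.3   30.7] jaw 59.59 tilt [ 0.0027 -0.0026] F [ 0.64 -0.85  0.69] w 94.9 t 14.45 j [-0.49  0.77  1.56 -0.    0.81 -1.53]
row [0.47, -0.07, -0.09] [0.002, 0.004, 0.001]
```

View pics/s9.png

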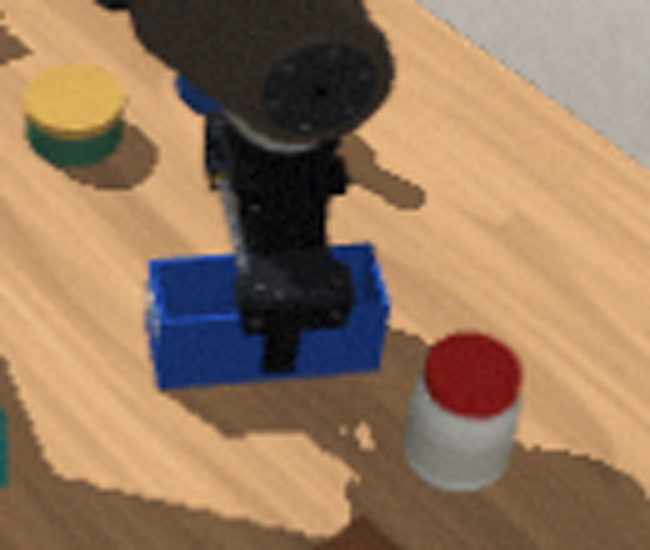

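```bash
python3 - <<'E'
from fit import *
a=np.radians(-30.5); u=np.array([np.cos(a),np.sin(a)]); v=np.array([-u[1],u[0]])
f=lambda s,t,z: (proj("side",np.array([[*(np.array([626.6,-263.3])+s*u+t*v),z]])/1000)[0]-[250,180]+.5)*5
for s in(-80,0,80): print("face",s,f(s,-30,20).round(1),f(s,-30,69).round(1))
for s in(-10,0,10): print("finger inner (48)",s,f(s,-48,31).round(1),"outer",f(s,-59,31).round(1),f(s,-59,55).round(1))
E
```

```text
face -80 [158.  370.7] [160.4 324. ]
face 0 [271.1 361.4] [276.4 314.7]
face 80 [382.8 351.9] [391.  305.2]
finger inner (48) -10 [262.7 372.1] outer [265.6 384.4] [268.2 361.6]
finger inner (48) 0 [277.  370.9] outer [280.  383.2] [282.7 360.4]
finger inner (48) 10 [291.3 369.7] outer [294.3 381.9] [297.3 359.2]
```

The predicted finger pixel for a grip at mid-length is 280–283, and it is observed at 280, so the grip is centred. I'll trim the tilt, go down 4.5 mm and close.

Emit:
arm_command:
  rows:
    - [0.45, 0, 0, 0, 0.003, 0]
    - [0.45, 0, 0, 0, 0.003, 0]
    - [0.45, 0, 0, 0, 0.003, 0]
    - [0.45, 0, 0, 0, 0.003, 0]
    - [0.45, 0, 0, 0, 0.003, 0]

```text
t: 15.12
position: [0.6285, -0.2623, 0.0259]
tcp_rot: [0.185, 0.682, -0.186, 0.682]
wrist_force: [0.5, -0.4, -0.1]
width: 0.095
```

Emit:
arm_command:
  rows:
    - [0, 0, 0, 0, 0, 0]
    - [0, 0, 0, 0, 0, 0]
    - [0, 0, 0, 0, 0, 0]
    - [0, 0, 0, 0, 0, 0]
    - [0, 0, 0, 0, 0, 0]
  grip: 5.0
  squeeze: 30

```text
t: 15.75
position: [0.6284, -0.2624, 0.0259]
tcp_rot: [0.185, 0.682, -0.186, 0.682]
wrist_force: [0.5, -1.8, 1.4]
width: 0.0597
```

Emit:
arm_command:
  rows:
    - [0, 0, 0, 0, 0, 0]
    - [0, 0, 0, 0, 0, 0]
    - [0, 0, 0, 0, 0, 0]
    - [0, 0, 0, 0, 0, 0]
    - [0, 0, 0, 0, 0, 0]

```text
t: 16.38
position: [0.6285, -0.2624, 0.0259]
tcp_rot: [0.185, 0.682, -0.186, 0.682]
wrist_force: [-1.5, -2.9, 1.0]
width: 0.0598
```

```bash
python3 - <<'E'
from fit import *
goto(627.4,-262.5,26,59.5)
E
```

```text
pos [ 628.5 -262.4   25.9] jaw 59.58 tilt [-0.0002 -0.001 ] F [-1.49 -2.86  0.98] w 59.8 t 16.38 j [-0.49  0.78  1.56 -0.    0.8  -1.53]
row [-0.01, -0.07, -0.08] [0.001, 0.0, 0.001]
```

Gripped at 60 mm. Lifting.

Emit:
arm_command:
  rows:
    - [-0.8, 0, 0, 0, 0, 0]
    - [-3, 0, 0, 0, 0, 0]
    - [-8, 0, 0, 0, 0, 0]
    - [-14, 0, 0, 0, 0, 0]
    - [-20, 0, 0, 0, 0, 0]

```text
t: 17.0
position: [0.6282, -0.2615, 0.2278]
tcp_rot: [0.185, 0.683, -0.186, 0.682]
wrist_force: [0.8, -0.3, -4.1]
width: 0.06
```

Emit:
arm_command:
  rows:
    - [-4, 0, 0, 0, 0, 0]
    - [-6, 0, 0, 0, 0, 0]
    - [-6, 0, 0, 0, 0, 0]
    - [-6, 0, 0, 0, 0, 0]
    - [-6, 0, 0, 0, 0, 0]

```text
t: 17.62
position: [0.6282, -0.2618, 0.2844]
tcp_rot: [0.185, 0.683, -0.186, 0.682]
wrist_force: [-0.1, -0.5, -3.4]
width: 0.0599
```

```bash
python3 - <<'E'
from fit import *
goto(592,202.5,285,89.4)
i,d=bot.get_image("side"); cv2.imwrite("pics/s10.png",cv2.resize(i[100:300,200:420],None,fx=3,fy=3,interpolation=cv2.INTER_CUBIC))
E
```

```text
pos [ 628.2 -261.8  284.4] jaw 59.59 tilt [-0.0022  0.0003] F [-0.11 -0.51 -3.43] w 59.9 t 17.62 j [-0.49  0.52  1.31 -0.    1.31 -1.53]
row [-0.04, 38.21, -26.63] [-0.52, -0.002, 0.0]
```

View pics/s10.png

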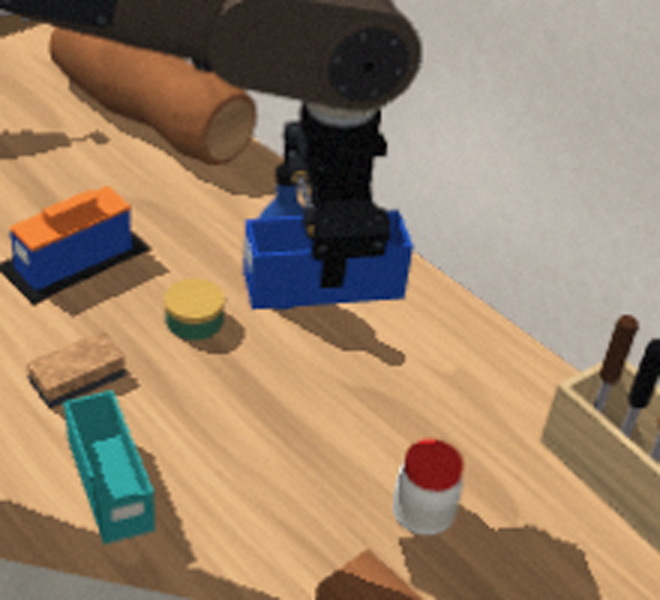

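The box hangs level in the hand at (328,260), and the lidded full box at (72,235) is undisturbed. Carrying it over.

Emit:
arm_command:
  rows:
    - [0, 38.2, -26.6, -0.52, -0.002, 0]
    - [0, 38.2, -26.6, -0.52, -0.002, 0]
    - [0, 38.2, -26.6, -0.52, -0.002, 0]
    - [0, 38.2, -26.6, -0.52, -0.002, 0]
    - [0, 38.2, -26.6, -0.52, -0.002, 0]

```text
t: 18.3
position: [0.6039, 0.0514, 0.2851]
tcp_rot: [0.003, 0.707, -0.004, 0.707]
wrist_force: [0.9, -0.5, -2.8]
width: 0.0595
```

```bash
python3 - <<'E'
from fit import *
goto(592,202.5,180,89.4)
E
```

```text
pos [603.9  51.4 285.1] jaw 89.37 tilt [ 0.0011 -0.0014] F [ 0.94 -0.47 -2.8 ] w 59.5 t 18.3 j [-0.02  0.4   1.51 -0.    1.22 -1.58]
row [10.49, 15.11, -1.36] [-0.0, 0.001, 0.001]
```

Emit:
arm_command:
  rows:
    - [0.5, 6, -0.5, 0, 0, 0]
    - [3, 12, -1, 0, 0, 0]
    - [6, 15.1, -1.3, 0, 0.001, 0]
    - [10, 15.1, -1.3, 0, 0.001, 0]
    - [12.3, 15.1, -1.3, 0, 0.001, 0]

```text
t: 18.92
position: [0.5922, 0.201, 0.1598]
tcp_rot: [0.003, 0.708, -0.004, 0.706]
wrist_force: [-0.6, 0.3, -3.2]
width: 0.06
```

Emit:
arm_command:
  rows:
    - [1.0, 0, 0, 0, 0, 0]
    - [2.2, 0, 0, 0, 0, 0]
    - [2.2, 0, 0, 0, 0, 0]
    - [2.2, 0, 0, 0, 0, 0]
    - [2.2, 0, 0, 0, 0, 0]

```text
t: 19.55
position: [0.5935, 0.2004, 0.1411]
tcp_rot: [0.003, 0.706, -0.004, 0.708]
wrist_force: [1.0, -0.4, -3.3]
width: 0.0602
```

```bash
cat > ov.py <<'E'
from fit import *
import sys
def ov(name,b,zu,k=9,x1=185,y1=125,x2=265,y2=210):
    i,d=bot.get_image("side"); np.savez(name+".npz",i=i,d=d)
    im=cv2.resize(i[y1:y2,x1:x2],None,fx=k,fy=k,interpolation=cv2.INTER_NEAREST)[:600]
    raw=im.copy()
    def draw(c,col):
        p=((proj("side",c)-[x1,y1]+.5)*k).round().astype(int)
        for a,e in[(0,1),(1,3),(3,2),(2,0),(4,5),(5,7),(7,6),(6,4),(0,4),(1,5),(2,6),(3,7)]: cv2.line(im,tuple(map(int,p[a])),tuple(map(int,p[e])),col,1)
    draw(corners(*b,4,h=70),(255,255,0)); draw(corners(*b,zu,h=70),(0,255,0))
    cv2.imwrite(f"pics/{name}.png",im)
E
python3 - <<'E'
from ov import *
goto(592,202.5,138,89.4)
z=bot.get_obs()["position"][2]*1000-25.9
ov("s11",(588.8,200.0,-.6),z,k=7)
E
```

```text
pos [593.5 200.4 141.1] jaw 89.38 tilt [ 0.0018 -0.0012] F [ 1.04 -0.39 -3.28] w 60.2 t 19.55 j [ 0.22  0.57  1.63 -0.    0.94 -1.34]
row [0.31, 0.2, -0.15] [-0.0, 0.002, 0.001]
```

View pics/s11.png

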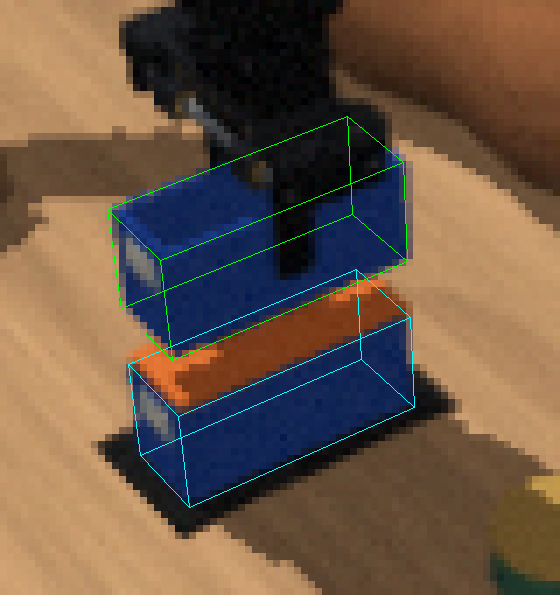

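```bash
sed -i 's/w=np.ones(m.shape)$/w=1.-cv2.dilate(((V<60)\&(Sa<140)).astype(np.uint8),np.ones((5,5))) if wdark else np.ones(m.shape)/; s/roi=None,free=3/wdark=False/' fit.py
python3 - <<'E'
from fit import *
i=np.load("s11.npz")["i"]
a,A=fit("side",i,"blue",(590,200,0),115.2,70,wdark=True)
i7=np.load("s7.npz")["i"]
b,B=fit("side",i7,"blue",(590,200,0),4,70)
h=max(A.shape[0],B.shape[0]); cv2.imwrite("pics/f11.png",np.hstack([cv2.copyMakeBorder(q,0,h-q.shape[0],0,0,0) for q in(A,B)]))
E
```

```text
side blue [594.36 202.55   1.58] resid 0.034
side blue [587.76 194.23   4.18] resid 0.675
```

View pics/f11.png

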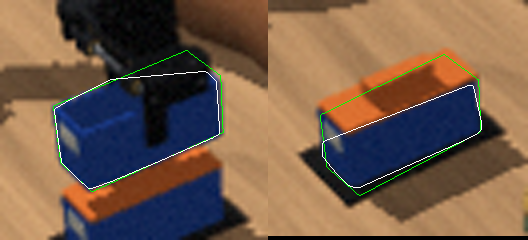

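Robot-based reference: lid and box were both centred by the jaws, so placing at the lid's release TCP (592.0, 202.5) aligns them. The overlay agrees to about 2 mm (play is ±4/±5 mm). Correcting xy, then pausing just above the lug.

Emit:
arm_command:
  rows:
    - [0.3, 0.2, -0.15, 0, 0.001, 0]
    - [0.7, 0.2, -0.15, 0, 0.001, 0]
    - [0.9, 0.2, -0.15, 0, 0.001, 0]
    - [0.9, 0.2, -0.15, 0, 0.001, 0]
    - [0.9, 0.2, -0.15, 0, 0.001, 0]

```text
t: 20.23
position: [0.5918, 0.2024, 0.1314]
tcp_rot: [0.003, 0.707, -0.004, 0.707]
wrist_force: [0.3, -0.1, -3.1]
width: 0.0598
```

```bash
python3 - <<'E'
from ov import *
goto(592,202.5,106,89.4)
z=bot.get_obs()["position"][2]*1000-25.9
ov("s12",(588.8,200.0,-.6),z,k=7)
E
```

```text
pos [591.8 202.4 131.4] jaw 89.38 tilt [-0.0003 -0.0014] F [ 0.3  -0.07 -3.08] w 59.8 t 20.23 j [ 0.22  0.58  1.64 -0.    0.92 -1.33]
row [2.54, 0.01, 0.02] [-0.0, -0.0, 0.001]
```

View pics/s12.png

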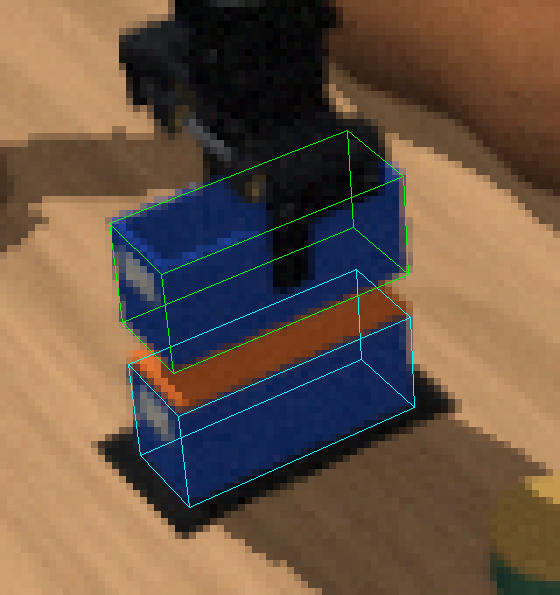

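The held box sits directly above the lid: left edges 110–130 and right edges 407–413 follow the perspective, with the same ~1 px offset as the lower box. Lowering gently over the lug.

Emit:
arm_command:
  rows:
    - [0.3, 0, 0, 0, 0, 0]
    - [0.6, 0, 0, 0, 0, 0]
    - [0.9, 0, 0, 0, 0, 0]
    - [1.2, 0, 0, 0, 0, 0]
    - [1.2, 0, 0, 0, 0, 0]

```text
t: 20.9
position: [0.5916, 0.2024, 0.119]
tcp_rot: [0.003, 0.707, -0.004, 0.707]
wrist_force: [-0.1, 0.2, -2.9]
width: 0.0602
```

```bash
python3 -c "
from h import *
goto(592,202.5,106,89.4)"
```

```text
pos [591.6 202.4 119. ] jaw 89.38 tilt [-0.0008 -0.0015] F [-0.11  0.23 -2.85] w 60.2 t 20.9 j [ 0.22  0.6   1.65 -0.    0.89 -1.33]
row [1.3, 0.01, 0.04] [-0.0, -0.001, 0.002]
```

The underside is now at 93 mm, below the lug top (102), and there is no contact force, so the pocket is over the lug. Continuing down.

Emit:
arm_command:
  rows:
    - [0.3, 0, 0, 0, 0, 0]
    - [0.6, 0, 0, 0, 0, 0]
    - [0.8, 0, 0, 0, 0, 0]
    - [1.0, 0, 0, 0, 0, 0]
    - [1.1, 0, 0, 0, 0, 0]

```text
t: 21.52
position: [0.5917, 0.2024, 0.1082]
tcp_rot: [0.003, 0.707, -0.004, 0.707]
wrist_force: [0.0, -0.6, -4.4]
width: 0.0599
```

Emit:
arm_command:
  rows:
    - [0.1, 0, 0, 0, 0, 0]
    - [0.15, 0, 0, 0, 0, 0]
    - [0.2, 0, 0, 0, 0, 0]
    - [0.2, 0, 0, 0, 0, 0]
    - [0.2, 0, 0, 0, 0, 0]

```text
t: 22.15
position: [0.5917, 0.2024, 0.1064]
tcp_rot: [0.003, 0.707, -0.004, 0.707]
wrist_force: [0.1, -0.1, -4.1]
width: 0.06
```

```bash
python3 -c "
from h import *
goto(592,202.5,106,89.4)"
```

```text
pos [591.7 202.4 106.4] jaw 89.38 tilt [-0.0003 -0.0014] F [ 0.12 -0.06 -4.05] w 60.0 t 22.15 j [ 0.22  0.61  1.66 -0.    0.87 -1.33]
row [0.04, 0.01, 0.03] [-0.0, -0.0, 0.001]
```

Emit:
arm_command:
  rows:
    - [0.05, 0, 0, 0, 0, 0]
    - [0.1, 0, 0, 0, 0, 0]
    - [0.1, 0, 0, 0, 0, 0]
    - [0.1, 0, 0, 0, 0, 0]
    - [0.1, 0, 0, 0, 0, 0]

```text
t: 22.78
position: [0.5917, 0.2024, 0.1058]
tcp_rot: [0.003, 0.707, -0.004, 0.707]
wrist_force: [-3.5, -1.7, 5.1]
width: 0.0597
```

```bash
python3 -c "
from h import *
goto(592,202.5,106,89.4)
i,d=bot.get_image('side'); cv2.imwrite('pics/s13.png',cv2.resize(i[120:210,180:270],None,fx=6,fy=6,interpolation=cv2.INTER_CUBIC))"
```

```text
pos [591.7 202.4 105.8] jaw 89.38 tilt [ 0.     -0.0013] F [-3.49 -1.72  5.14] w 59.7 t 22.77 j [ 0.22  0.61  1.66 -0.    0.87 -1.33]
row [-0.02, 0.01, 0.03] [-0.0, 0.0, 0.001]
```

View pics/s13.png

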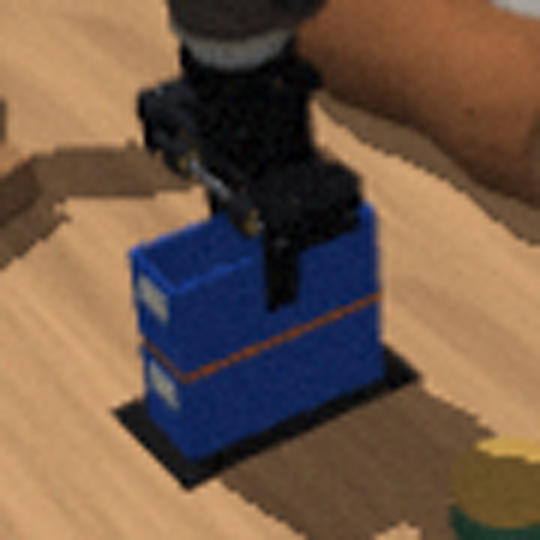

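The box is seated at TCP 105.8, where 105.9 was predicted. The orange lid edge shows as an even thin line from (185,378) to (380,297). Releasing and retreating.

Emit:
arm_command:
  rows:
    - [0, 0, 0, 0, 0, 0]
    - [0, 0, 0, 0, 0, 0]
    - [0, 0, 0, 0, 0, 0]
    - [0, 0, 0, 0, 0, 0]
    - [0, 0, 0, 0, 0, 0]
  grip: 9.4

```text
t: 23.45
position: [0.5917, 0.2024, 0.1053]
tcp_rot: [0.003, 0.707, -0.004, 0.707]
wrist_force: [-0.0, -0.2, -0.4]
width: 0.0936
```

```bash
python3 -c "
from h import *
goto(592,202.5,106,89.4)"
```

```text
pos [591.7 202.4 105.3] jaw 89.38 tilt [-0.0004 -0.0014] F [-0.03 -0.18 -0.38] w 93.6 t 23.45 j [ 0.22  0.61  1.66 -0.    0.86 -1.33]
row [-0.07, 0.01, 0.03] [-0.0, -0.0, 0.001]
```

Emit:
arm_command:
  rows:
    - [-1, 0, 0, 0, 0, 0]
    - [-3, 0, 0, 0, 0, 0]
    - [-6, 0, 0, 0, 0, 0]
    - [-10, 0, 0, 0, 0, 0]
    - [-15, 0, 0, 0, 0, 0]

```text
t: 24.08
position: [0.5914, 0.2025, 0.2569]
tcp_rot: [0.003, 0.707, -0.004, 0.707]
wrist_force: [0.7, 0.0, -1.1]
width: 0.0942
```

Emit:
arm_command:
  rows:
    - [-2, 0, -5, 0, 0, 0]
    - [-3, 0, -10, 0, 0, 0]
    - [-3, 0, -15, 0, 0, 0]
    - [-3, 0, -15, 0, 0, 0]
    - [-3, 0, -15, 0, 0, 0]

```text
t: 24.7
position: [0.4423, 0.2044, 0.2862]
tcp_rot: [0.003, 0.707, -0.004, 0.708]
wrist_force: [0.9, -0.3, 0.3]
width: 0.0938
```

```bash
python3 - <<'E'
from fit import *
goto(592,202.5,106,89.4)
i,d=bot.get_image('side'); cv2.imwrite('pics/s14.png',cv2.resize(i[120:210,180:270],None,fx=6,fy=6,interpolation=cv2.INTER_CUBIC))
cv2.imwrite("pics/s14f.png",i)
it,dt=bot.get_image('top'); cv2.imwrite('pics/t14.png',cv2.resize(it[130:270,180:380],None,fx=4,fy=4,interpolation=cv2.INTER_CUBIC))
for n,i,d in(("side",i,d),("top",it,dt)):
    P=cloud(n,i,d); R=(abs(P[...,0]-.591)<.1)&(abs(P[...,1]-.204)<.06)&(P[...,2]>.13)&(P[...,2]<.17); show(n,P[R]); print(np.percentile(P[R][:,2],[50,90,98]))
E
```

```text
pos [442.3 204.4 286.2] jaw 89.39 tilt [ 0.0012 -0.001 ] F [ 0.93 -0.34  0.29] w 93.8 t 24.7 j [ 0.3   0.22  1.78 -0.    1.14 -1.26]
row [18.04, -0.01, 14.95] [-0.0, 0.001, 0.001]
side 370 med [588.8 200.9 142.3] rect [590.3 201.4] [ 68. 164.] -0.77
[0.14226209 0.15002924 0.15231032]
top 195 med [580.4 207.6 149.7] rect [593.  205.1] [ 61.3 159.7] -0.23
[0.14966246 0.15408173 0.15577043]
```

View pics/s14.png

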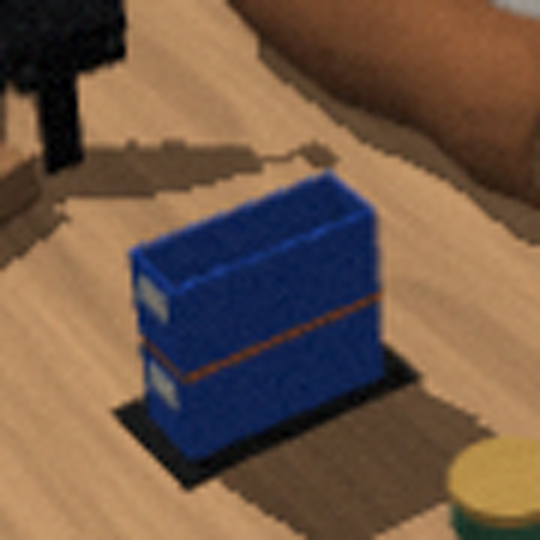

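View pics/t14.png

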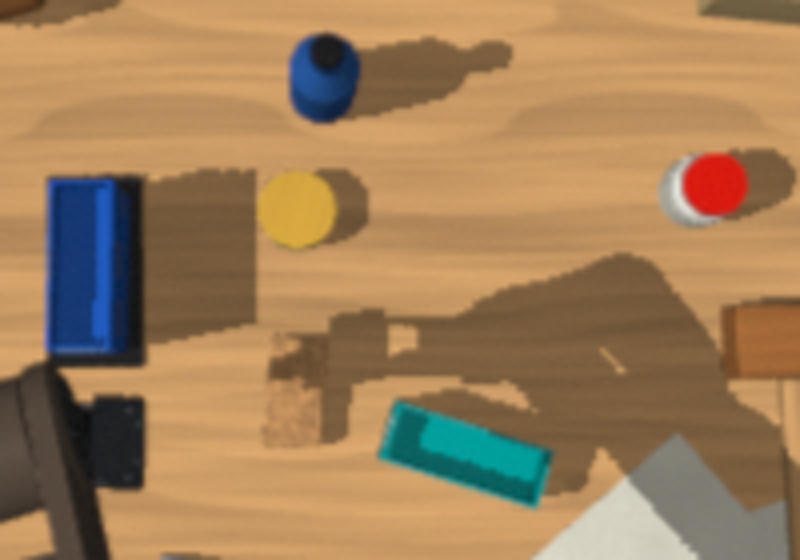

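The stack is square and level: one even lid line from (185,378) to (380,297). Its rim is at about 150 mm, which is the expected 4+70+6+70. The robot is clear and the bystanders are unmoved, so I'm handing in.

```bash
python3 -c "
from station import bot
print(bot.finish_job())"
```

```text
the job is handed in; nothing more can be done
None
```

The job is done and handed in at about 25 s. I lifted the orange lid off the empty blue box, seated it on the full box, then stacked the empty box over the lug and backed the arm clear. No verdict was reported.

**Lid:** it came to rest with about 6 N of contact at TCP height 82.7 mm, the height predicted for fully seated. In the side view its edges were flush with the rim.

**Empty box:** it went over the lug without resistance and came to rest at TCP height 105.8 mm, against 105.9 mm predicted. In the last pictures the lid shows as one even line and the stack is square and level. The top rim is at about 150 mm in the side camera and 150–155 mm in the top camera, against 150 mm expected.

**Bystanders:** the tin, sanding block, bottle and jar look unmoved in the final top view. The mallet shows only in part there, and I did not check the offcut closely.

**What disagreed:** the two cameras placed the stack about 3–4 mm apart, and some of the silhouette fits were unreliable. For the final placing I relied on the jaw-centred robot positions and on comparing lid and box within the same picture.

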